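# Load two drawn shells from the nested stack into the measuring plate

## Robot

A 6-joint arm with a two-finger parallel gripper is mounted at the origin on the work surface. World frame = base frame: x ahead of the robot, y to its left, z up, the work surface at z = 0. Lengths are in m, angles in degrees, forces in N, time in s.
With the tool pointing down it reaches from about 0.4 to 0.825 m from the base axis. Payload 7 kg.
Tool frame: the origin (TCP) lies between the finger pads; the fingertips stand 19 mm ahead of it and the grasp point (between the pads) is the TCP (r.finger_overhang is the distance from the TCP to the fingertips, in m); z points along the fingers, y is the direction in which the jaws open and shut (so a half turn about z gives the same grasp; the last joint's range is limited). The gripper opens to 88 mm and grips with 3 to 60 N. Pads are 19 mm wide; open, the fingers measure 130 mm over their backs; the gripper's body (78 mm by 193 mm) begins 47 mm behind the grasp point.
Start: joints at [-56.087, 20.546, 0.682, 0, -70.136, -16.507], TCP at [0.202, -0.644, 0.246] pointing down, gripper open.
Joint ranges: [-176.03, 176.03], [-82.01, 121.73], [-58.28, 71.71], [-173.87, 95.51], [-174.79, -0.11], [-173.66, 173.66]. Speed limits (degrees/s): [136.94, 136.94, 172.46, 180, 180, 180].

## Interface

Orientations are given as [roll, pitch, yaw] about the fixed x, y, z axes, in that order (R = Rz(yaw) Ry(pitch) Rx(roll)).
In Python, from plant import r, optics gives the robot as it stands. The module is installed in compiled form; this text tells all that it offers.
- The arm moves only by the tool step_arm, never from a script. Its argument "increments" is a list of rows, each an object of numbers: "tx", "ty", "tz": the shift along the world's x, y, z in mm; "ax", "ay", "az": the turn, a rotation vector about the world's x, y, z in degrees; "claw": the gripper command: -1 is shut, 1 is fully open, values between are in proportion. In form: [{"tx": .., "ty": .., "tz": .., "ax": .., "ay": .., "az": .., "claw": ..}, ...]. A call has 1 to 12 rows; each row shifts and turns the commanded pose from where the row before left it; what a row does not reach is not made up. A row lasts 1/10 s, in which the tool goes at most 50 mm and 8.59 degrees, less where a joint would pass 70% of its speed; a pose out of reach is approached as far as the arm can. A call with a gripper value outside its range is refused whole. The fingers move at their own pace and stop on an object; "newtons" is the grip in N (left out, the last holds). Time passes only in rows, so rows that do not move let the fingers close. It gives the time, the measured TCP pose, the force and the opening at its end, in the units of the state.
- r.get_state(): the state, without advancing time (a new reading comes with each control period).
- optics.capture(name): name is "side" or "top" or "wrist"; returns a dict with "image" (400x640x3 uint8, blue, green, red), "depth" (400x640 float32, m along the optical axis (not along the pixel's ray), 0 where there is no reading), "fx", "fy", "cx", "cy" (pixels), "R" (3x3) and "t" (3): a world point X has camera coordinates R X + t. Camera axes: x right, y down, z forward; pixel columns grow to the right and rows downward; lengths in m; the calibration is good to about 2 mm. The wrist camera is an equidistant fisheye: a pixel r from the principal point sees the ray r / f radians off the axis. A picture is of the moment at which its call begins.
- r.close_job(): hands the job in, once; it reports no verdict.
The state is a dict: "time_s": time; "joints": joint angles; "qd": joint speeds; "joint_torque": joint torques, N m; "tcp_pos": TCP position; "eef_rot": TCP orientation; "contact_force": force on the tool from outside, world axes, zero at the start; "moment": the same for the moment, N m; "gripper_width": finger opening in m.
Only numpy, scipy, OpenCV 4.12 (cv2) and the standard library are available. Lean on these libraries where they do the work, as an engineer would, in place of code of your own. Each camera call takes 0.05 s, during which the arm holds its last target. There are 200 camera calls.

## Task

Take the top aluminium shell off the nested stack in the sloping rack drawing it straight out so that the ones under it are not dragged up or shifted, and set it gently, open side up, in one of the two bays of the measuring plate, pushed up so that it touches both the back rail and the centre rail with its long side along the centre rail; then do the same with the next shell, into the other bay. The two lowest shells stay nested in the rack, and the lens, the bottle and the glass standard are left where they stand.

Things in the scene. Friction and masses are not known exactly. Their poses are not given: they have to be found in the camera images.
- shell1_mid (a point): Centre, half-way up, of the TOP shell. All 4 shells are alike: open drawn aluminium boxes, 120 mm long (own x) by 62 mm wide (own y) at the top, 60 mm high (own z points out of the open side), walls 2 mm, about 0.18 kg. The top 14 mm is a straight collar 120 x 62 mm; below it the walls step in 2 mm and taper to 102 x 44 mm at the underside (105 x 47 mm at 12 mm up).
- shell2_mid (a point): Centre of the second shell, same shape and axes. Nested shells sit 20 mm apart along their own z, standing on two ribs on the floor of the one below: only the top 20 mm of each stands out, and right below comes the equally wide collar of the next. 40 mm is inside the next with about 1 mm play: draw it straight out along its own z for over 40 mm; drawn askew it drags and shifts the next one.
- shell3_mid (a point): Centre of the third shell from the top; same shape and axes. Stays in the rack.
- shell4_mid (a point): Centre of the lowest shell; same shape and axes. Stays in the rack, its underside on the rack's deck.
- rack: Dark steel rack, fixed, 150 (x) by 100 mm (y); origin at the centre of its underside, z up. Its deck slopes 30 degrees, high end towards its own +x, low end (-x) roughly towards the robot; deck middle 62 mm above the table. Shells lie with their length up the slope, open sides facing up and towards the rack's -x. 12 mm ledges hold the lowest one. Stack at most 200 mm above the table.
- plate: Measuring plate, fixed: blue base 200 (x) by 270 mm (y), glass top 22 mm above the table; origin at the centre of its underside, z up. Two aluminium stop rails 12 mm high form a T: the back rail along y, its inner face at x = +60 mm; the centre rail, 50 mm wide, along x, its sides at y = +25 and -25 mm. A bay lies on either side of it. The shells' tapered walls meet the rails' top edges.
- bay_left (a point): Where the centre of a shell lies when it stands in the bay on the plate's +y side and touches both rails: 52 mm above the table; axes as the plate's. A seated shell's length runs along x, either end towards the back rail. Rails lie in the +x and -y directions from it.
- bay_right (a point): The same for the bay on the plate's -y side; rails lie in the +x and +y directions from it.
- lens: Bystander: black lens standing upright, 150 mm high, 60 mm diameter, loose, 0.55 kg; origin at the centre of its underside.
- standard: Bystander: black-framed glass calibration standard lying flat, 110 x 80 x 18 mm, loose; origin at the centre of its underside.
- cleaner: Bystander: white bottle, 130 mm high, 52 mm diameter, loose; origin at the centre of its underside.
Mind the look-alikes: they are no part of the job. Leave any blue look-alike of the part that bears shell1_mid alone.

How it is judged:
By the outcome, as a careful person would: the job done as asked, in the order asked, and still so for the second after the job is handed in, with the robot touching nothing.
It also fails if it takes over 72 s, if anything falls off the work surface, if the arm or the gripper's body presses on something with over 40 N, if the wrist force passes 120 N, or if a joint passes its speed limit or range.

## Working session

There is one attempt and no reset: what is moved stays moved. The work goes in short steps, Python scripts to look and compute and a tool call to move; the robot and the scene stay as the last step left them, time stands still between calls to the robot, and variables do not carry over. Pictures are saved under pics/ and viewed, about 8 in all and at most 12, crops included, and the job is handed in when it is done.

Besides the shell and the picture viewer there is one more tool, called after "Call:" as name(argument=value, ...), one argument or row to a line, values as JSON. step_arm: Moves the arm, as the interface text tells. Its arguments: {"type":"object","properties":{"increments":{"type":"array","items":{"type":"object","properties":{"tx":{"type":"number"},"ty":{"type":"number"},"tz":{"type":"number"},"ax":{"type":"number"},"ay":{"type":"number"},"az":{"type":"number"},"claw":{"type":"number"}}}},"newtons":{"type":"number"}},"required":["increments"]}

```bash
mkdir -p pics
cat > h.py <<'E'
import numpy as np, cv2
from plant import r, optics
def cap(n):
    d=optics.capture(n); np.savez(f'{n}.npz',**d); return d
def load(n): return dict(np.load(f'{n}.npz'))
def cloud(d):
    v,u=np.mgrid[0:400,0:640]; z=d['depth']
    P=np.stack([(u-d['cx'])/d['fx']*z,(v-d['cy'])/d['fy']*z,z],-1)
    W=(P-d['t'])@d['R']; W[z==0]=np.nan; return W
E
python3 - <<'E'
from h import *
for n in('side','top'):
    d=cap(n); cv2.imwrite(f'pics/{n}0.png',d['image']); print(n,d['fx'],d['R'].round(2).tolist(),(-d['R'].T@d['t']).round(3))
print(r.get_state())
E
```

```text
side 434.75531136070595 [[0.98, -0.21, 0.01], [-0.1, -0.52, -0.85], [0.19, 0.83, -0.53]] [ 0.388 -0.854  0.645]
top 399.9473633746441 [[0.01, -1.0, 0.02], [-0.99, -0.01, -0.13], [0.13, -0.02, -0.99]] [ 0.446 -0.026  1.046]
{'time_s': 0.1, 'joints': array([-5.60875666e+01,  2.05852418e+01,  6.39683320e-01, -1.68974486e-02,
       -7.01353700e+01, -1.65045814e+01]), 'qd': array([ 0.04946722, -0.07418284,  0.10669156,  0.08739309,  0.05812664,
       -0.06074336]), 'joint_torque': array([-3.26127563e-03, -5.84162664e+01,  2.93748540e+01,  7.01573879e+00,
        1.00469420e-02, -8.46623448e-05]), 'tcp_pos': array([ 0.20176908, -0.64371853,  0.24474759]), 'eef_rot': array([ 1.79917893e+02, -7.76191902e-03, -1.62597895e+02]), 'contact_force': array([ 0.19268041,  0.03768261, -0.08702022]), 'moment': array([-0.00331418, -0.01650204, -0.04600352]), 'gripper_width': 0.08751261343721146}
```

View pics/side0.png

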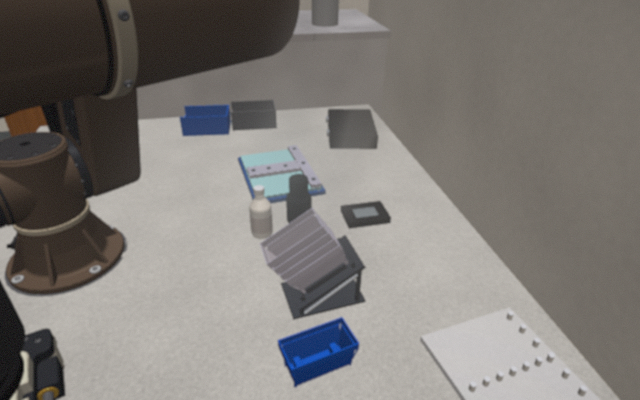

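View pics/top0.png

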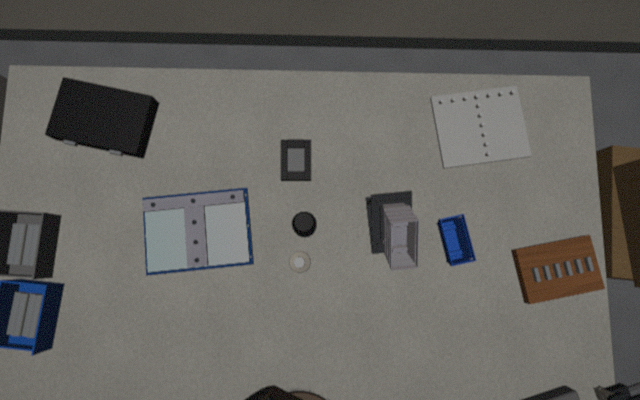

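Run:
```python
from h import *
t=load('top');s=load('side')
a=cv2.resize(t['image'][180:280,355:485],None,fx=6,fy=6,interpolation=cv2.INTER_CUBIC)[:, :780]
b=cv2.resize(s['image'][200:320,250:380],None,fx=6,fy=6,interpolation=cv2.INTER_CUBIC)
for im,u0,v0 in((a,355,180),(b,250,200)):
    for k in range(0,im.shape[1],60): cv2.putText(im,str(u0+k//6),(k,10),0,.35,(0,255,255)); cv2.line(im,(k,12),(k,18),(0,255,255))
    for k in range(0,im.shape[0],60): cv2.putText(im,str(v0+k//6),(0,k+4),0,.35,(0,255,255)); cv2.line(im,(22,k),(28,k),(0,255,255))
cv2.imwrite('pics/ct.png',a[:600]);cv2.imwrite('pics/cs.png',b[:600])
W=cloud(t)
for v in range(185,275,6): print(v,[ '%d,%d,%d'%tuple(1000*W[v,u]) if W[v,u,0]==W[v,u,0] else '-' for u in range(368,422,6)])
# plate: blue mask & white glass
hsv=cv2.cvtColor(t['image'],cv2.COLOR_BGR2HSV)
m=cv2.inRange(hsv,(85,20,60),(125,255,255)); m[:, :130]=0;m[:,270:]=0
n,l,st,c=cv2.connectedComponentsWithStats(m); print(st[st[:,4]>30])
print([ (W[v,u]*1000).round().tolist() for v,u in((240,160),(230,230),(230,195),(200,190))])
```

```text
185 ['635,-176,1', '635,-192,1', '635,-208,0', '635,-224,1', '636,-240,0', '636,-256,2', '636,-272,2', '637,-289,-1', '636,-304,1']
191 ['618,-175,4', '619,-192,2', '620,-208,-2', '619,-223,4', '619,-239,3', '604,-235,97', '603,-249,98', '603,-263,100', '620,-304,1']
197 ['602,-175,6', '589,-177,94', '588,-190,100', '589,-206,94', '589,-221,94', '589,-235,94', '589,-250,94', '590,-265,91', '604,-304,0']
203 ['583,-172,26', '574,-177,92', '573,-190,101', '573,-204,102', '575,-221,93', '574,-234,100', '573,-246,109', '576,-266,86', '588,-303,3']
209 ['570,-175,5', '561,-179,82', '560,-191,92', '554,-196,145', '554,-209,147', '554,-224,142', '555,-239,138', '554,-250,150', '572,-303,0']
215 ['554,-175,7', '547,-180,71', '546,-193,82', '539,-194,156', '538,-206,163', '538,-218,171', '537,-230,174', '538,-244,173', '556,-303,0']
221 ['538,-175,4', '533,-181,65', '533,-194,73', '526,-195,148', '522,-200,192', '-', '522,-225,193', '523,-239,192', '524,-255,180']
227 ['523,-176,-2', '519,-182,56', '519,-197,58', '513,-196,141', '514,-213,123', '515,-228,122', '515,-242,121', '514,-251,141', 
[... 477 characters left out ...]
89,8', '461,-205,5', '459,-203,104', '459,-215,111', '459,-229,111', '460,-244,109', '460,-257,112', '459,-263,145']
257 ['445,-175,2', '445,-190,2', '445,-206,0', '445,-203,99', '445,-217,104', '446,-231,103', '446,-244,108', '446,-258,108', '446,-263,142']
263 ['430,-175,1', '430,-191,0', '430,-206,1', '430,-221,3', '432,-213,121', '432,-227,118', '432,-240,123', '432,-253,125', '432,-265,134']
269 ['414,-174,2', '414,-190,1', '414,-206,0', '414,-222,0', '419,-210,136', '419,-223,135', '415,-268,1', '415,-284,2', '415,-300,0']
[[     0      0    640    400 253887]
 [   142    187    111     88   1939]]
[[483.0, 355.0, 22.0], [510.0, 180.0, 23.0], [509.0, 264.0, 35.0], [585.0, 281.0, 34.0]]
```

View pics/ct.png

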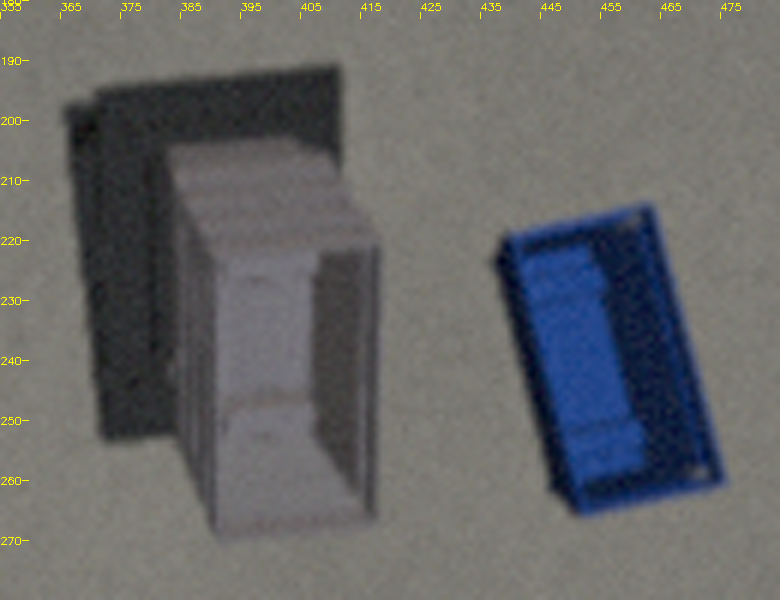

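View pics/cs.png

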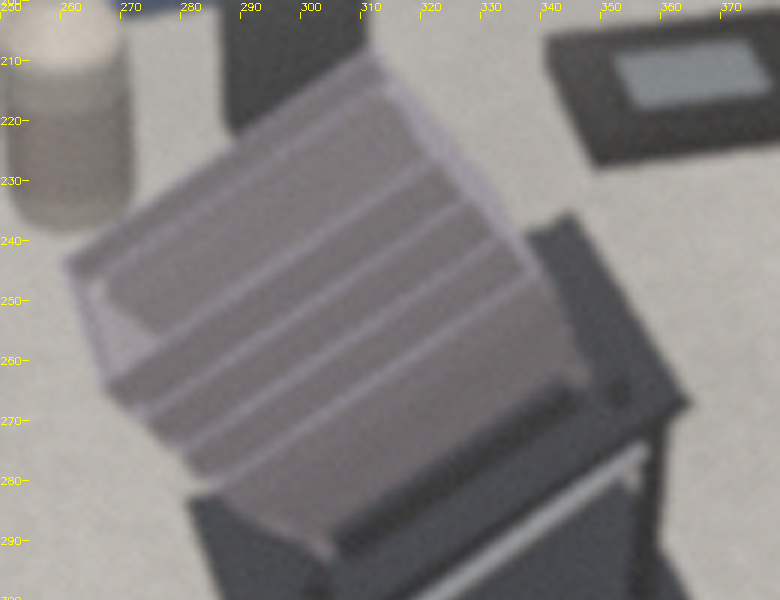

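Candidates for the shells: the aluminium stack, top (400,235) and side (305,255); the blue box, top (457,240) and side (318,350); and the boxes on the left, top (25,245) and (30,315). The close crop confirms the choice: a grey stack on the dark sloping rack. In the top view, shell 1's rim corners are (390.5,269), (416.5,266.5), (417.5,220.5) and (390.5,221.5). In the side view they are (261,243.5), (267,264), (320.5,226) and (311,208).

```bash
cat >> h.py <<'E'
def ray(d,u,v):
    c=-d['R'].T@d['t']; k=d['R'].T@np.array([(u-d['cx'])/d['fx'],(v-d['cy'])/d['fy'],1.]); return c,k/np.linalg.norm(k)
def tri(rs):
    A=sum(np.eye(3)-np.outer(k,k) for c,k in rs); b=sum((np.eye(3)-np.outer(k,k))@c for c,k in rs); return np.linalg.solve(A,b)
def onz(d,u,v,z):
    c,k=ray(d,u,v); return c+k*(z-c[2])/k[2]
def rackR(psi):
    p=np.radians(psi);c,s=np.cos(p),np.sin(p); Rz=np.array([[c,-s,0],[s,c,0],[0,0,1]])
    q=np.radians(-30); Ry=np.array([[np.cos(q),0,np.sin(q)],[0,1,0],[-np.sin(q),0,np.cos(q)]]); return Rz@Ry
E
python3 - <<'E'
from h import *
from scipy.optimize import least_squares
t=load('top');s=load('side')
T=[(390.5,269),(416.5,266.5),(417.5,220.5),(390.5,221.5)];S=[(261,243.5),(267,264),(320.5,226),(311,208)]
P=np.array([tri([ray(t,*a),ray(s,*b)]) for a,b in zip(T,S)]); print((P*1000).round(1))
L=np.array([[-60,31,0],[-60,-31,0],[60,-31,0],[60,31,0]])/1000
f=lambda x:((x[:3]+L@rackR(x[3]).T-P)*1000).ravel()
o=least_squares(f,[.47,-.24,.166,0]); print('rim centre',o.x.round(4),'res',o.fun.reshape(4,3).round(1).tolist())
# plate
hsv=cv2.cvtColor(t['image'],cv2.COLOR_BGR2HSV)
m=np.zeros((400,640),np.uint8); sub=hsv[180:282,135:262]; m[180:282,135:262]=((sub[...,0]>95)&(sub[...,0]<125)&(sub[...,1]>110))*255
pts=np.argwhere(m)[:,::-1]; h=cv2.convexHull(pts.astype(np.int32))[:,0]
Q=np.array([onz(t,u,v,.018)[:2]*1000 for u,v in h],np.float32); rc=cv2.minAreaRect(Q); print('plate',len(pts),rc)
# depth rails
W=cloud(t)*1000; sel=(W[...,2]>29)&(W[...,2]<40); sel[:180]=0;sel[282:]=0;sel[:,:140]=0;sel[:,258:]=0
k=np.argwhere(sel); print(len(k))
b=sub; cv2.imwrite('pics/plate.png',cv2.resize(t['image'][180:282,135:262],None,fx=6,fy=6,interpolation=cv2.INTER_CUBIC)[:600,:780])
E
```

```text
[[ 419.1 -207.5  132.2]
 [ 424.5 -266.9  132.2]
 [ 523.2 -255.2  192.4]
 [ 519.1 -196.6  192.3]]
rim centre [ 0.4715 -0.2316  0.1623  5.9982] res [[-2.5, 1.4, 0.1], [-1.5, -0.9, 0.1], [3.2, -1.8, -0.1], [0.8, 1.3, -0.0]]
plate 429 ((509.0122375488281, 263.7186584472656), (195.1062469482422, 266.0859375), 6.539252758026123)
2428
```

View pics/plate.png

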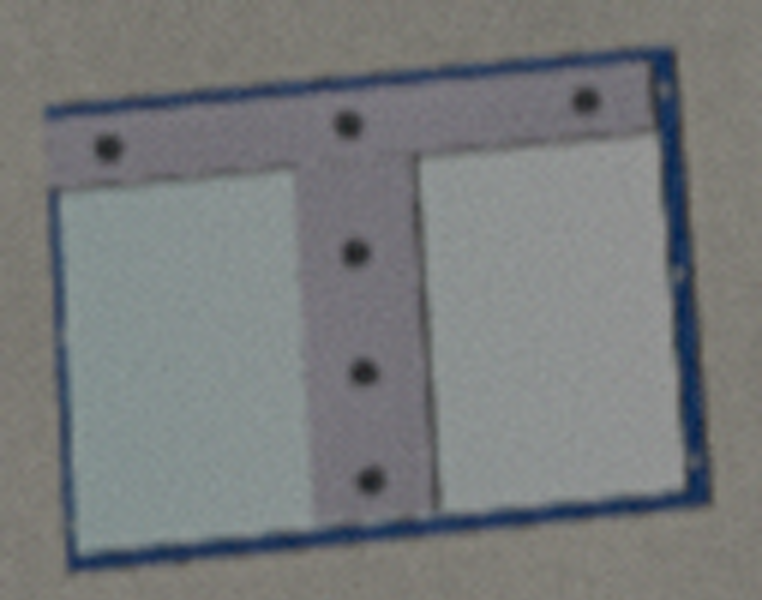

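Plate crop: back rail inner top edge runs (60,187)–(655,132); the centre rail's sides run (295,172)–(315,522) and (415,156)–(436,508).

```bash
cat >> h.py <<'E'
from scipy.spatial.transform import Rotation as Ro
def delta(pos,R):
    "translation mm and rotvec deg from the present measured pose"
    s=r.get_state(); R0=Ro.from_euler('xyz',s['eef_rot'],degrees=True)
    print('dpos',((np.array(pos)-s['tcp_pos'])*1000).round(1),'drot',(Ro.from_matrix(R)*R0.inv()).as_rotvec(degrees=True).round(2),'t',round(s['time_s'],1),'F',s['contact_force'].round(1),'M',s['moment'].round(2),'w',s['gripper_width'].round(4),'pos',(s['tcp_pos']*1000).round(1))
def tool(Rs): # tool z=-shell z, tool y = shell y
    return np.stack([-Rs[:,0],Rs[:,1],-Rs[:,2]],1)
E
python3 - <<'E'
from h import *
t=load('top')
q=lambda x,y:onz(t,(x+.5)/6-.5+135,(y+.5)/6-.5+180,.034)[:2]*1000
pts={'back':[(60,187),(655,132)],'L':[(295,172),(315,522)],'R':[(415,156),(436,508)]}
for k,v in pts.items():
    a,b=q(*v[0]),q(*v[1]); d=b-a; print(k,a.round(1),b.round(1),'ang',np.degrees(np.arctan2(d[1],d[0])).round(2))
# solve: yaw, origin
a,b=q(60,187),q(655,132); psi=np.arctan2(-(a-b)[0],(a-b)[1]); ex=np.array([np.cos(psi),np.sin(psi)]);ey=np.array([-ex[1],ex[0]])
xb=np.mean([a@ex,b@ex])-60; yc=np.mean([q(*p)@ey for k in'LR' for p in pts[k]]); print('w',[round(float(np.mean([q(*p)@ey for p in pts[k]])-yc),1) for k in'LR'])
o=ex*xb+ey*yc; print('plate',o,np.degrees(psi)); 
for sg in(1,-1): print('bay',sg,(o+7.5*ex+sg*48.5*ey).round(1))
Rs=rackR(6.0); n=Rs[:,2]; rim=np.array([.4715,-.2316,.1623]); print('n',n.round(3),'y',Rs[:,1].round(3),'x',Rs[:,0].round(3))
for h in(.09,.03,.004): print(h); delta(rim+n*h,tool(Rs))
W=cloud(t)*1000
# lens/bottle/standard start positions
for nme,u,v in(('lens',304,223),('bottle',300,262),('std',296,160)): print(nme,W[v,u].round())
E
```

```text
back [555.9 393.2] [582.2 145.3] ang -83.93
L [563.4 295.7] [417.8 279.7] ang -173.75
R [570.8 245.8] [424.  230.3] ang -173.97
w [25.0, -25.0]
plate [509.21292345 264.50733783] 6.071880901962597
bay 1 [511.5 313.5]
bay -1 [521.8 217.1]
n [-0.497 -0.052  0.866] y [-0.105  0.995  0.   ] x [0.861 0.091 0.5  ]
0.09Traceback (most recent call last):
  File "<stdin>", line 13, in <module>
  File "h.py", line 23, in delta
    print('dpos',((np.array(pos)-s['tcp_pos'])*1000).round(1),'drot',(Ro.from_matrix(R)*R0.inv()).as_rotvec(degrees=True).round(2),'t',round(s['time_s'],1),'F',s['contact_force'].round(1),'M',s['moment'].round(2),'w',s['gripper_width'].round(4),'pos',(s['tcp_pos']*1000).round(1))
                                                                                                                                                                                                                         ^^^^^^^^^^^^^^^^^^^^^^^^
AttributeError: 'float' object has no attribute 'round'
```

```bash
sed -i "s/s\['gripper_width'\].round(4)/round(float(s['gripper_width']),4)/" h.py
python3 - <<'E'
from h import *
t=load('top')
Rs=rackR(6.0); n=Rs[:,2]; rim=np.array([.4715,-.2316,.1623])
for h in(.1,.03,.004): print(h); delta(rim+n*h,tool(Rs))
W=cloud(t)*1000
for nme,u,v in(('lens',304,223),('bottle',300,262),('std',296,160)): print(nme,W[v,u].round())
E
```

```text
0.1
dpos [220.  406.9   4.2] drot [  6.02 -29.45 -11.16] t 0.1 F [ 0.2  0.  -0.1] M [-0.   -0.02 -0.05] w 0.0875 pos [ 201.8 -643.7  244.7]
0.03
dpos [254.8 410.6 -56.5] drot [  6.02 -29.45 -11.16] t 0.1 F [ 0.2  0.  -0.1] M [-0.   -0.02 -0.05] w 0.0875 pos [ 201.8 -643.7  244.7]
0.004
dpos [267.7 411.9 -79. ] drot [  6.02 -29.45 -11.16] t 0.1 F [ 0.2  0.  -0.1] M [-0.   -0.02 -0.05] w 0.0875 pos [ 201.8 -643.7  244.7]
lens [520. -11. 151.]
bottle [433.  -2. 132.]
std [697.  15.  15.]
```

Call:
step_arm(
  increments=[
    {"tx":10,"ty":20,"tz":5,"ax":0.5,"ay":-2.45,"az":-0.93,"claw":1},
    {"tx":20,"ty":35,"tz":5,"ax":0.5,"ay":-2.45,"az":-0.93},
    {"tx":20,"ty":37,"tz":5,"ax":0.5,"ay":-2.45,"az":-0.93},
    {"tx":20,"ty":37,"ax":0.5,"ay":-2.45,"az":-0.93},
    {"tx":20,"ty":37,"ax":0.5,"ay":-2.45,"az":-0.93},
    {"tx":20,"ty":37,"ax":0.5,"ay":-2.45,"az":-0.93},
    {"tx":20,"ty":37,"ax":0.5,"ay":-2.45,"az":-0.93},
    {"tx":20,"ty":37,"ax":0.5,"ay":-2.45,"az":-0.93},
    {"tx":20,"ty":37,"ax":0.5,"ay":-2.45,"az":-0.93},
    {"tx":20,"ty":37,"tz":0,"ax":0.5,"ay":-2.45,"az":-0.93},
    {"tx":20,"ty":36,"tz":-5,"ax":0.5,"ay":-2.45,"az":-0.93},
    {"tx":10,"ty":20,"tz":-6,"ax":0.5,"ay":-2.45,"az":-0.93},
  ],
)

```text
$.increments[1]: bad value
```

Run:
```python
from h import *
Rs=rackR(6.0); n=Rs[:,2]; rim=np.array([.4715,-.2316,.1623])
d=cap('wrist'); cv2.imwrite('pics/w1.png',d['image']); print(d['fx'],d['cx'],d['cy'],d['R'].round(3).tolist(),(-d['R'].T@d['t']).round(4))
for h in(.1,.004): print(h); delta(rim+n*h,tool(Rs))
```

```text
309.70691628693146 313.777139387207 195.4910616000482 [[-0.298, 0.955, 0.001], [0.922, 0.288, 0.259], [0.247, 0.078, -0.966]] [ 0.1356 -0.6646  0.3839]
0.1
dpos [220.  406.9   4.1] drot [  6.03 -29.45 -11.16] t 0.1 F [ 0.1 -0.6  0. ] M [0.01 0.01 0.  ] w 0.0879 pos [ 201.8 -643.8  244.9]
0.004
dpos [267.7 412.  -79.1] drot [  6.03 -29.45 -11.16] t 0.1 F [ 0.1 -0.6  0. ] M [0.01 0.01 0.  ] w 0.0879 pos [ 201.8 -643.8  244.9]
```

View pics/w1.png

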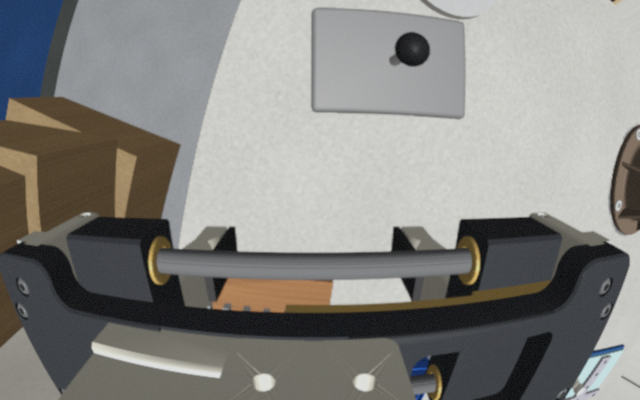

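The move was refused because every row needs all seven fields. The wrist view shows the fingers at about (220,260) and (410,260), with no shell in sight yet.

Call:
step_arm(
  increments=[
    {"tx":10,"ty":20,"tz":5,"ax":0.5,"ay":-2.45,"az":-0.93,"claw":1},
    {"tx":20,"ty":35,"tz":5,"ax":0.5,"ay":-2.45,"az":-0.93,"claw":1},
    {"tx":20,"ty":37,"tz":5,"ax":0.5,"ay":-2.45,"az":-0.93,"claw":1},
    {"tx":20,"ty":37,"tz":0,"ax":0.5,"ay":-2.45,"az":-0.93,"claw":1},
    {"tx":20,"ty":37,"tz":0,"ax":0.5,"ay":-2.45,"az":-0.93,"claw":1},
    {"tx":20,"ty":37,"tz":0,"ax":0.5,"ay":-2.45,"az":-0.93,"claw":1},
    {"tx":20,"ty":37,"tz":0,"ax":0.5,"ay":-2.45,"az":-0.93,"claw":1},
    {"tx":20,"ty":37,"tz":0,"ax":0.5,"ay":-2.45,"az":-0.93,"claw":1},
    {"tx":20,"ty":37,"tz":0,"ax":0.5,"ay":-2.45,"az":-0.93,"claw":1},
    {"tx":20,"ty":37,"tz":0,"ax":0.5,"ay":-2.45,"az":-0.93,"claw":1},
    {"tx":20,"ty":36,"tz":-5,"ax":0.5,"ay":-2.45,"az":-0.93,"claw":1},
    {"tx":10,"ty":20,"tz":-6,"ax":0.5,"ay":-2.45,"az":-0.93,"claw":1},
  ],
)

```text
time_s: 1.35
tcp_pos: [0.4226, -0.235, 0.25]
eef_rot: [-179.9, 30.2, -174.0]
contact_force: [-0.0, 0.6, -0.9]
gripper_width: 0.0876
```

Run:
```python
from h import *
Rs=rackR(6.0); n=Rs[:,2]; rim=np.array([.4715,-.2316,.1623])
d=cap('wrist'); cv2.imwrite('pics/w2.png',d['image'])
for h in(.1,.004): print(h); delta(rim+n*h,tool(Rs))
```

```text
0.1
dpos [ 0.3 -3.6  0.8] drot [-0.12  0.19  0.09] t 1.4 F [-2.7  1.6 -3.4] M [0.18 2.38 0.22] w 0.0877 pos [ 421.5 -233.2  248.1]
0.004
dpos [ 48.    1.4 -82.3] drot [-0.12  0.19  0.09] t 1.4 F [-2.7  1.6 -3.4] M [0.18 2.38 0.22] w 0.0877 pos [ 421.5 -233.2  248.1]
```

View pics/w2.png

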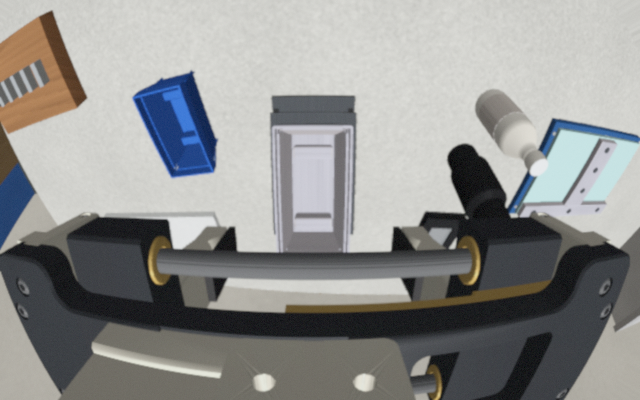

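The wrist view looks down the stack's axis. The rim's outer edges are at columns of about 273 and 356 (row 130) and the fingers are near 228 and 395, so it is nearly centred. Now measuring the rim edges finely.

```bash
cat >> h.py <<'E'
def fray(d,u,v):
    x,y=(u-d['cx'])/d['fx'],(v-d['cy'])/d['fy']; th=np.hypot(x,y); k=np.array([x/th*np.sin(th),y/th*np.sin(th),np.cos(th)])
    return -d['R'].T@d['t'], d['R'].T@k
def fplane(d,u,v,p,n):
    c,k=fray(d,u,v); return c+k*((p-c)@n)/(k@n)
def tpose():
    s=r.get_state(); return s['tcp_pos'],Ro.from_euler('xyz',s['eef_rot'],degrees=True).as_matrix()
E
python3 - <<'E'
from h import *
d=load('wrist'); g=cv2.GaussianBlur(cv2.cvtColor(d['image'],cv2.COLOR_BGR2GRAY),(0,0),.7).astype(int)
for v in(110,130,150,170,190,210,225): print(v,g[v,262:296].tolist(),'|',g[v,334:366].tolist())
print('col314',g[92:160,314].tolist())
Z=d['depth']; print(Z[120:230:15,314].round(3),Z[180,262:296:3].round(3),Z[180,334:366:3].round(3))
p,R=tpose(); print(p,R.round(3).tolist())
delta([0,0,0],np.eye(3))
E
```

```text
110 [212, 211, 210, 209, 208, 208, 209, 209, 206, 191, 157, 110, 75, 62, 60, 64, 71, 82, 90, 93, 93, 93, 92, 92, 92, 92, 92, 92, 91, 91, 91, 91, 92, 92] | [91, 91, 92, 92, 91, 90, 92, 93, 93, 92, 91, 90, 88, 82, 71, 63, 59, 61, 76, 109, 154, 189, 204, 207, 207, 207, 207, 208, 211, 213, 214, 215]
130 [210, 211, 212, 211, 210, 210, 205, 191, 168, 158, 172, 183, 174, 158, 155, 157, 152, 155, 163, 168, 174, 181, 186, 189, 190, 191, 191, 191, 191, 192, 191, 191, 191, 190] | [190, 190, 190, 190, 189, 188, 184, 178, 169, 161, 158, 153, 147, 146, 143, 148, 168, 186, 181, 147, 119, 130, 166, 196, 209, 213, 214, 214, 214, 214, 214, 213]
150 [213, 214, 213, 212, 212, 212, 210, 200, 176, 155, 164, 185, 185, 163, 155, 171, 181, 168, 147, 133, 129, 129, 128, 127, 127, 128, 129, 129, 134, 151, 177, 195, 201, 203] | [153, 127, 114, 110, 108, 108, 109, 110, 111, 111, 118, 144, 177, 186, 173, 165, 177, 183, 167, 138, 123, 144, 178, 200, 209, 210, 211, 211, 210, 209, 208, 208]
170 [215, 215, 216, 216, 215, 214, 213, 212, 202, 178, 162, 172, 181, 169, 156, 167, 182, 178, 153, 135, 130, 130, 129, 128, 12
[... 1286 characters left out ...]
95, 95, 95, 96, 96, 94, 92, 89, 89, 91, 93, 93, 94, 94, 93, 93, 94, 94, 91, 92, 117, 156, 184, 198, 201, 197, 190, 186, 185, 188, 193, 198, 201, 201, 201, 202, 201, 201, 200, 192, 170, 149, 154, 178, 195, 202, 204, 205, 204, 203, 203, 204, 205, 207, 206, 205]
[0.347 0.292 0.276 0.298 0.303 0.307 0.31  0.296] [0.453 0.454 0.452 0.366 0.243 0.255 0.257 0.27  0.277 0.286 0.302 0.302] [0.3   0.288 0.275 0.264 0.255 0.243 0.366 0.367 0.453 0.452 0.454]
[ 0.42149234 -0.23323375  0.24810592] [[-0.86, -0.103, 0.5], [-0.088, 0.995, 0.053], [-0.503, 0.002, -0.864]]
dpos [-421.5  233.2 -248.1] drot [   7.68 -149.63   -2.21] t 1.4 F [-2.7  1.6 -3.4] M [0.18 2.38 0.22] w 0.0877 pos [ 421.5 -233.2  248.1]
```

Run:
```python
from h import *
d=load('wrist'); p,R=tpose()
# camera pose in tool frame
print('cam in tool mm',(R.T@(-d['R'].T@d['t']-p)*1000).round(1),'axes',(R.T@d['R'].T).round(3).tolist())
Rs=rackR(6.); n=Rs[:,2]; rim=np.array([.4715,-.2316,.1623])
for v,a,b in((150,272.3,352.3),(170,272.9,352.1),(190,273,351.6),(210,274,351),(225,275,350.6)):
    A,B=[R.T@(fplane(d,u,v,rim,n)-p)*1000 for u in(a,b)]; print(v,A.round(1),B.round(1),'w',np.linalg.norm(A-B).round(1),'mid y',((A+B)/2)[1].round(2))
# low rim edge, bright onset at col 314 row ~125
for v in(124.5,128): print((R.T@(fplane(d,314,v,rim,n)-p)*1000).round(1), (Rs.T@(fplane(d,314,v,rim,n)-rim)*1000).round(1))
```

```text
cam in tool mm [  67.6   -1.7 -140.2] axes [[0.002, -0.966, -0.258], [1.0, 0.003, -0.002], [0.003, -0.258, 0.966]]
150 [ 40.2 -34.7  99.1] [40.3 27.7 99.1] w 62.3 mid y -3.51
170 [ 24.3 -34.6  99.2] [24.5 27.9 99.2] w 62.5 mid y -3.33
190 [  8.  -34.9  99.2] [ 8.2 28.  99.3] w 62.9 mid y -3.47
210 [ -8.8 -34.7  99.3] [-8.6 28.1 99.3] w 62.8 mid y -3.29
225 [-21.9 -34.3  99.3] [-21.7  28.3  99.4] w 62.6 mid y -3.02
[59.9 -2.2 99.1] [-59.9   1.6   0. ]
[57.2 -2.2 99.1] [-57.2   1.6   0. ]
```

Call:
step_arm(
  increments=[
    {"tx":5,"ty":0.5,"tz":-9,"ax":0,"ay":0,"az":0,"claw":1},
    {"tx":10,"ty":1,"tz":-17,"ax":0,"ay":0,"az":0,"claw":1},
    {"tx":10,"ty":1,"tz":-17,"ax":0,"ay":0,"az":0,"claw":1},
    {"tx":6,"ty":0.7,"tz":-11,"ax":0,"ay":0,"az":0,"claw":1},
    {"tx":3.8,"ty":0.5,"tz":-6.6,"ax":0,"ay":0,"az":0,"claw":1},
    {"tx":0,"ty":0,"tz":0,"ax":0,"ay":0,"az":0,"claw":1},
    {"tx":0,"ty":0,"tz":0,"ax":0,"ay":0,"az":0,"claw":1},
  ],
)

```text
time_s: 2.1
tcp_pos: [0.4568, -0.2337, 0.1891]
eef_rot: [-179.9, 29.9, -174.0]
contact_force: [0.5, 0.5, -0.6]
gripper_width: 0.0874
```

Run:
```python
from h import *
Rs=rackR(6.0); n=Rs[:,2]; rim=np.array([.4715,-.2316,.1635])
d=cap('wrist'); cv2.imwrite('pics/w3.png',d['image'])
delta(rim+n*.03,tool(Rs)); p,R=tpose()
print('cam in tool mm',(R.T@(-d['R'].T@d['t']-p)*1000).round(1))
g=cv2.GaussianBlur(cv2.cvtColor(d['image'],cv2.COLOR_BGR2GRAY),(0,0),.7).astype(int)
cv2.imwrite('pics/w3c.png',cv2.resize(d['image'][80:310,170:460],None,fx=2.6,fy=2.6,interpolation=cv2.INTER_CUBIC))
for v in(170,200,230): print(v,g[v,250:290].tolist(),'|',g[v,340:380].tolist())
for v in(240,290): print(v,g[v,205:240].tolist(),'|',g[v,390:425].tolist())
```

```text
dpos [-0.2  0.5 -0. ] drot [ 0.11 -0.    0.05] t 2.1 F [-0.7 -0.  -0.4] M [-0.13  1.66  0.03] w 0.0875 pos [ 456.8 -233.7  189.5]
cam in tool mm [ 6.960e+01  1.000e-01 -1.387e+02]
170 [214, 215, 215, 214, 214, 214, 214, 213, 213, 211, 207, 202, 198, 184, 152, 127, 137, 168, 192, 193, 174, 150, 135, 130, 130, 131, 131, 129, 127, 127, 128, 129, 129, 129, 129, 129, 131, 143, 161, 173] | [199, 184, 165, 145, 125, 113, 110, 110, 110, 111, 110, 109, 109, 110, 109, 110, 111, 111, 111, 116, 130, 159, 186, 190, 168, 131, 112, 131, 167, 190, 200, 205, 208, 210, 211, 211, 211, 211, 212, 212]
200 [212, 211, 211, 211, 211, 211, 210, 211, 210, 210, 210, 209, 205, 201, 188, 158, 128, 131, 161, 189, 194, 175, 151, 134, 129, 129, 129, 129, 128, 128, 129, 130, 130, 130, 131, 131, 131, 135, 150, 175] | [199, 191, 169, 137, 117, 111, 110, 111, 111, 110, 110, 110, 110, 110, 111, 112, 111, 110, 115, 132, 162, 187, 190, 167, 131, 118, 143, 179, 197, 203, 206, 209, 211, 211, 210, 210, 211, 211, 211, 211]
230 [210, 211, 211, 211, 211, 210, 210, 210, 210, 211, 212, 211, 209, 206, 203, 195, 173, 141, 124, 142,
[... 252 characters left out ...]
, 207, 209, 210, 210, 210, 210, 209, 209, 209, 208]
240 [113, 115, 124, 138, 150, 157, 159, 158, 156, 152, 148, 142, 132, 113, 85, 54, 31, 25, 22, 25, 26, 27, 25, 23, 22, 23, 24, 23, 24, 34, 74, 133, 181, 203, 209] | [196, 165, 114, 61, 30, 22, 23, 22, 22, 21, 20, 22, 21, 20, 21, 24, 27, 37, 61, 89, 112, 124, 132, 138, 142, 145, 147, 148, 145, 137, 126, 118, 113, 112, 111]
290 [104, 97, 87, 80, 78, 77, 77, 75, 69, 56, 37, 24, 22, 23, 29, 54, 108, 166, 204, 220, 225, 225, 226, 225, 219, 205, 183, 166, 167, 183, 199, 206, 208, 208, 208] | [211, 211, 211, 211, 212, 211, 211, 211, 210, 211, 212, 212, 212, 211, 205, 187, 150, 98, 51, 27, 22, 23, 31, 48, 64, 73, 77, 77, 77, 78, 81, 88, 94, 97, 97]
```

View pics/w3c.png

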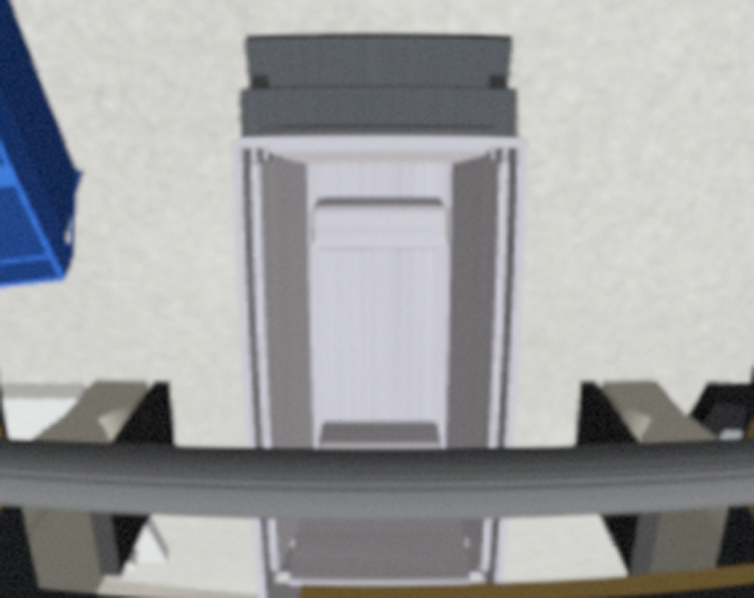

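Run:
```python
from h import *
d=load('wrist'); p,R=tpose(); Rs=rackR(6.); n=Rs[:,2]; rim=np.array([.4715,-.2316,.1635])
Z=d['depth']; print((Z[170,254:276]*1000).astype(int).tolist(),(Z[170,354:376]*1000).astype(int).tolist())
for v,ab in((170,((261.5,368.5),(266.3,364.3))),(200,((264,367),(267.2,363.7))),(230,((265.7,365.5),(269,361.5))),(134,((260,372),))):
  for a,b in ab:
    A,B=[R.T@(fplane(d,u,v,rim,n)-p)*1000 for u in(a,b)]; print(v,a,b,A.round(1),B.round(1),'w',np.linalg.norm(A-B).round(1),'mid y',((A+B)/2)[1].round(2))
# depth points in rack frame: along both rims
for v in(150,170,200,220):
  o=[]
  for u in list(range(258,272))+list(range(358,374)):
    c,k=fray(d,u,v); kz=(d['R']@k)[2]; X=c+k*Z[v,u]/kz; o.append((u,)+tuple((Rs.T@(X-rim)*1000).round().astype(int)))
  print(v,*[str(q[0])+':%d,%d'%q[2:] for q in o])
```

```text
[358, 359, 359, 359, 358, 357, 169, 169, 170, 170, 173, 178, 180, 182, 182, 182, 185, 185, 185, 188, 191, 193] [199, 196, 193, 192, 187, 186, 186, 183, 183, 183, 181, 180, 177, 172, 169, 170, 170, 170, 358, 359, 358, 359]
170 261.5 368.5 [ 39.2 -29.3  30. ] [39.2 30.4 29.9] w 59.7 mid y 0.54
170 266.3 364.3 [ 39.2 -26.6  30. ] [39.2 28.  29.9] w 54.6 mid y 0.71
200 264 367 [ 21.8 -28.6  30. ] [21.8 30.3 29.9] w 58.8 mid y 0.84
200 267.2 363.7 [ 21.8 -26.7  30. ] [21.8 28.3 29.9] w 55.1 mid y 0.81
230 265.7 365.5 [  3.5 -28.5  30. ] [ 3.5 30.3 29.9] w 58.8 mid y 0.92
230 269 361.5 [  3.5 -26.5  30. ] [ 3.5 27.9 29.9] w 54.4 mid y 0.71
134 260 372 [ 59.4 -29.6  30. ] [59.4 31.8 29.9] w 61.4 mid y 1.1
150 258:-63,-170 259:-62,-170 260:-30,0 261:-30,0 262:-29,0 263:-29,-1 264:-29,-5 265:-28,-4 266:-29,-10 267:-28,-12 268:-28,-11 269:-27,-12 270:-27,-15 271:-26,-14 358:26,-19 359:26,-15 360:27,-15 361:27,-14 362:28,-12 363:28,-12 364:29,-14 365:29,-9 366:30,-9 367:30,-6 368:29,-1 369:30,0 370:30,2 371:31,1 372:31,1 373:65,-171
170 258:-67,-185 259:-65,-184 260:-31,1 261:-30,1 262:-30,0 26
[... 244 characters left out ...]
 372:67,-185 373:68,-187
200 258:-73,-211 259:-72,-212 260:-71,-211 261:-69,-211 262:-30,2 263:-30,1 264:-29,0 265:-29,-1 266:-29,-7 267:-28,-5 268:-29,-11 269:-28,-13 270:-27,-10 271:-27,-12 358:27,-17 359:27,-15 360:28,-13 361:28,-12 362:29,-13 363:29,-11 364:29,-10 365:30,-7 366:29,-2 367:30,0 368:30,0 369:31,0 370:31,0 371:73,-213 372:74,-211 373:75,-211
220 258:-79,-231 259:-77,-232 260:-76,-232 261:-75,-233 262:-73,-231 263:-30,1 264:-30,0 265:-29,0 266:-29,-3 267:-28,-3 268:-29,-8 269:-29,-12 270:-28,-12 271:-27,-12 358:27,-13 359:28,-13 360:28,-11 361:29,-12 362:29,-12 363:29,-8 364:29,-3 365:30,-5 366:30,0 367:30,0 368:31,0 369:75,-231 370:76,-231 371:78,-232 372:79,-232 373:80,-230
```

Depth confirms the rim plane, within about 0.5 mm of the estimate. The rim spans columns 259.5–371.5 at row 170 and the fingers' mid is 313.6, so the tool is about 1 mm off in its own y. I'll correct that and descend along the axis.

Call:
step_arm(
  increments=[
    {"tx":3.9,"ty":1.4,"tz":-7,"ax":0,"ay":0,"az":0,"claw":1},
    {"tx":4,"ty":0.4,"tz":-7,"ax":0,"ay":0,"az":0,"claw":0.9},
    {"tx":3,"ty":0.3,"tz":-5.4,"ax":0,"ay":0,"az":0,"claw":0.8},
    {"tx":2.3,"ty":0.3,"tz":-4,"ax":0,"ay":0,"az":0,"claw":0.7},
    {"tx":0,"ty":0,"tz":0,"ax":0,"ay":0,"az":0,"claw":0.6},
    {"tx":0,"ty":0,"tz":0,"ax":0,"ay":0,"az":0,"claw":0.5},
    {"tx":0,"ty":0,"tz":0,"ax":0,"ay":0,"az":0,"claw":0.47},
    {"tx":0,"ty":0,"tz":0,"ax":0,"ay":0,"az":0,"claw":0.47},
    {"tx":0,"ty":0,"tz":0,"ax":0,"ay":0,"az":0,"claw":0.47},
  ],
  newtons=20,
)

```text
time_s: 3.05
tcp_pos: [0.4699, -0.231, 0.1658]
eef_rot: [-179.9, 30.0, -174.0]
contact_force: [-0.0, -0.2, -0.8]
gripper_width: 0.0643
```

Run:
```python
from h import *
Rs=rackR(6.0); n=Rs[:,2]; rim=np.array([.4715,-.2316,.1635])
d=cap('wrist'); delta(rim+n*.0025,tool(Rs)); p,R=tpose()
g=cv2.GaussianBlur(cv2.cvtColor(d['image'],cv2.COLOR_BGR2GRAY),(0,0),.7).astype(int); Z=(d['depth']*1000).astype(int)
for v in(225,240): print(v,g[v,236:275].tolist(),'|',g[v,355:395].tolist())
for v in(190,225,240): print(v,Z[v,236:275].tolist(),'|',Z[v,355:395].tolist())
cv2.imwrite('pics/w4.png',cv2.resize(d['image'][120:320,190:440],None,fx=3,fy=3,interpolation=cv2.INTER_CUBIC))
```

```text
dpos [ 0.3 -0.7 -0.1] drot [ 0.09 -0.01  0.04] t 3.1 F [ 0.5  0.2 -0.7] M [-0.15  1.74 -0.01] w 0.0646 pos [ 469.9 -231.   165.8]
225 [200, 201, 201, 201, 201, 203, 204, 204, 204, 203, 203, 204, 203, 200, 200, 202, 202, 195, 174, 142, 117, 112, 129, 161, 188, 197, 186, 159, 137, 129, 129, 131, 131, 131, 130, 128, 128, 129, 129] | [109, 109, 110, 109, 110, 110, 110, 113, 131, 162, 187, 197, 184, 148, 114, 103, 118, 155, 187, 200, 202, 200, 198, 199, 202, 205, 204, 202, 201, 201, 201, 201, 200, 199, 200, 201, 202, 202, 201, 199]
240 [149, 146, 141, 133, 120, 96, 63, 37, 27, 24, 23, 24, 24, 32, 64, 118, 167, 192, 195, 179, 145, 117, 111, 127, 161, 190, 196, 183, 160, 139, 130, 129, 130, 130, 129, 129, 129, 128, 129] | [110, 110, 110, 111, 111, 110, 112, 124, 151, 181, 193, 181, 151, 118, 105, 122, 156, 183, 194, 183, 146, 94, 47, 25, 20, 21, 22, 23, 24, 29, 45, 70, 97, 117, 126, 131, 136, 140, 142, 141]
190 [349, 350, 350, 350, 348, 349, 349, 350, 349, 349, 349, 349, 145, 145, 145, 145, 145, 147, 151, 151, 154, 157, 158, 158, 158, 158, 159, 162, 163, 166, 167, 169, 171, 173, 174, 176, 1
[... 320 characters left out ...]
, 154, 156, 161, 163, 163, 163, 162, 163, 166, 168, 169, 170, 171, 174, 177, 180, 181, 181, 185] | [181, 178, 177, 175, 173, 170, 169, 166, 164, 163, 163, 162, 162, 160, 158, 155, 155, 151, 149, 150, 149, 394, 392, 394, 396, 393, 395, 394, 394, 393, 396, 393, 395, 395, 393, 394, 393, 395, 394, 392]
240 [149, 148, 150, 148, 149, 152, 150, 149, 150, 150, 149, 149, 149, 151, 154, 157, 152, 151, 151, 152, 153, 157, 160, 161, 164, 163, 165, 165, 167, 166, 168, 172, 173, 176, 179, 178, 181, 184, 187] | [183, 179, 177, 174, 172, 0, 171, 167, 165, 165, 165, 165, 165, 161, 159, 154, 152, 150, 151, 152, 152, 156, 153, 151, 151, 150, 150, 149, 149, 149, 150, 149, 150, 150, 149, 148, 148, 147, 147, 146]
```

Rim mid at column 313.0 and finger mid at 313.3, so it is centred. Closing.

Call:
step_arm(
  increments=[
    {"tx":0,"ty":0,"tz":0,"ax":0,"ay":0,"az":0,"claw":0.43},
    {"tx":0,"ty":0,"tz":0,"ax":0,"ay":0,"az":0,"claw":0.41},
    {"tx":0,"ty":0,"tz":0,"ax":0,"ay":0,"az":0,"claw":0.3},
    {"tx":0,"ty":0,"tz":0,"ax":0,"ay":0,"az":0,"claw":0},
    {"tx":0,"ty":0,"tz":0,"ax":0,"ay":0,"az":0,"claw":-1},
    {"tx":0,"ty":0,"tz":0,"ax":0,"ay":0,"az":0,"claw":-1},
  ],
  newtons=25,
)

```text
time_s: 3.7
tcp_pos: [0.47, -0.2311, 0.1657]
eef_rot: [-179.9, 30.0, -174.0]
contact_force: [-1.5, -0.7, 1.7]
gripper_width: 0.0616
```

Call:
step_arm(
  increments=[
    {"tx":-0.5,"ty":-0.05,"tz":0.87,"ax":0,"ay":0,"az":0,"claw":-1},
    {"tx":-0.99,"ty":-0.1,"tz":1.73,"ax":0,"ay":0,"az":0,"claw":-1},
    {"tx":-0.99,"ty":-0.1,"tz":1.73,"ax":0,"ay":0,"az":0,"claw":-1},
    {"tx":-1.49,"ty":-0.16,"tz":2.6,"ax":0,"ay":0,"az":0,"claw":-1},
    {"tx":-1.49,"ty":-0.16,"tz":2.6,"ax":0,"ay":0,"az":0,"claw":-1},
    {"tx":-1.99,"ty":-0.21,"tz":3.46,"ax":0,"ay":0,"az":0,"claw":-1},
    {"tx":-1.99,"ty":-0.21,"tz":3.46,"ax":0,"ay":0,"az":0,"claw":-1},
  ],
)

```text
time_s: 4.4
tcp_pos: [0.4602, -0.232, 0.1823]
eef_rot: [-179.9, 29.9, -174.0]
contact_force: [0.5, -1.0, -2.5]
gripper_width: 0.0619
```

Call:
step_arm(
  increments=[
    {"tx":-1.99,"ty":-0.21,"tz":3.46,"ax":0,"ay":0,"az":0,"claw":-1},
    {"tx":-1.99,"ty":-0.21,"tz":3.46,"ax":0,"ay":0,"az":0,"claw":-1},
    {"tx":-1.99,"ty":-0.21,"tz":3.46,"ax":0,"ay":0,"az":0,"claw":-1},
    {"tx":-1.99,"ty":-0.21,"tz":3.46,"ax":0,"ay":0,"az":0,"claw":-1},
    {"tx":-1.99,"ty":-0.21,"tz":3.46,"ax":0,"ay":0,"az":0,"claw":-1},
    {"tx":-1.99,"ty":-0.21,"tz":3.46,"ax":0,"ay":0,"az":0,"claw":-1},
    {"tx":-3.98,"ty":-0.42,"tz":6.93,"ax":0,"ay":0,"az":0,"claw":-1},
    {"tx":-3.98,"ty":-0.42,"tz":6.93,"ax":0,"ay":0,"az":0,"claw":-1},
    {"tx":-3.98,"ty":-0.42,"tz":6.93,"ax":0,"ay":0,"az":0,"claw":-1},
    {"tx":0,"ty":0,"tz":0,"ax":0,"ay":0,"az":0,"claw":-1},
  ],
)

```text
time_s: 5.4
tcp_pos: [0.4366, -0.2348, 0.2251]
eef_rot: [-179.8, 30.1, -174.0]
contact_force: [0.5, -0.4, -2.1]
gripper_width: 0.0618
```

Run:
```python
from h import *
a=cap('top');b=cap('side'); 
i=np.hstack([cv2.resize(a['image'][170:285,350:450],(400,460),interpolation=cv2.INTER_CUBIC),cv2.resize(b['image'][190:315,240:380],None,fx=2.85,fy=3.68,interpolation=cv2.INTER_CUBIC)[:460]])
cv2.imwrite('pics/lift1.png',i[:,:800])
p=np.radians(6.07); Rp=Ro.from_euler('z',6.07,degrees=True).as_matrix()
delta([.5115,.3135,.2],tool(Rp))
```

```text
dpos [ 75.  548.  -23.9] drot [-3.05 29.85  0.09] t 5.5 F [ 0.7  0.3 -2.4] M [-0.15  2.08  0.  ] w 0.0615 pos [ 436.5 -234.5  223.9]
```

View pics/lift1.png

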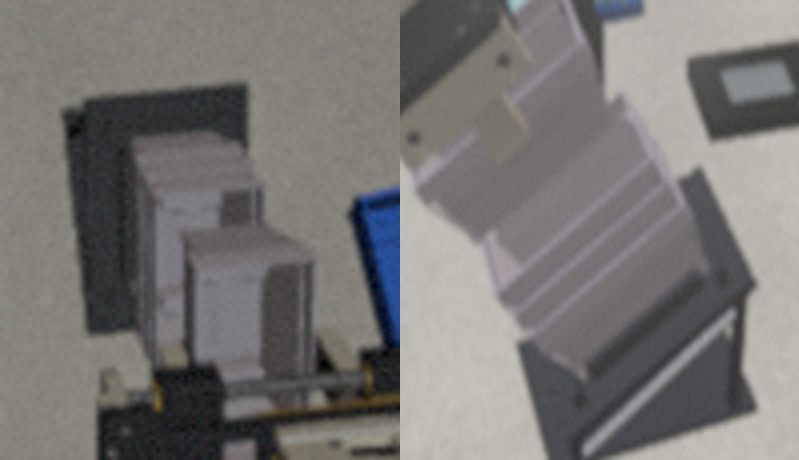

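Shell 1 is clear and shells 2–4 still stand in the rack as before. Carrying it to the left (+y) bay.

Call:
step_arm(
  increments=[
    {"tx":0,"ty":0,"tz":15,"ax":0,"ay":0,"az":0,"claw":-1},
    {"tx":0,"ty":5,"tz":20,"ax":0,"ay":0,"az":0,"claw":-1},
    {"tx":3,"ty":20,"tz":15,"ax":-0.3,"ay":2.98,"az":0,"claw":-1},
    {"tx":7,"ty":35,"tz":4,"ax":-0.31,"ay":2.98,"az":0,"claw":-1},
    {"tx":7,"ty":45,"tz":0,"ax":-0.3,"ay":2.99,"az":0,"claw":-1},
    {"tx":7,"ty":50,"tz":0,"ax":-0.31,"ay":2.99,"az":0,"claw":-1},
    {"tx":7,"ty":49,"tz":0,"ax":-0.3,"ay":2.98,"az":0,"claw":-1},
    {"tx":7,"ty":49,"tz":0,"ax":-0.31,"ay":2.98,"az":0,"claw":-1},
    {"tx":7,"ty":49,"tz":0,"ax":-0.3,"ay":2.99,"az":0,"claw":-1},
    {"tx":7,"ty":49,"tz":0,"ax":-0.31,"ay":2.98,"az":0,"claw":-1},
    {"tx":7,"ty":49,"tz":0,"ax":-0.3,"ay":2.99,"az":0,"claw":-1},
    {"tx":7,"ty":49,"tz":0,"ax":-0.31,"ay":2.99,"az":0,"claw":-1},
  ],
)

```text
time_s: 6.7
tcp_pos: [0.5024, 0.2167, 0.2772]
eef_rot: [180.0, -0.2, -174.0]
contact_force: [1.3, 0.5, -0.6]
gripper_width: 0.0616
```

Call:
step_arm(
  increments=[
    {"tx":2.4,"ty":45,"tz":-10,"ax":0,"ay":0,"az":0,"claw":-1},
    {"tx":0,"ty":32,"tz":-25,"ax":0,"ay":0,"az":0,"claw":-1},
    {"tx":0,"ty":18,"tz":-35,"ax":0,"ay":0,"az":0,"claw":-1},
    {"tx":0,"ty":9,"tz":-35,"ax":0,"ay":0,"az":0,"claw":-1},
    {"tx":0,"ty":0,"tz":-25,"ax":0,"ay":0,"az":0,"claw":-1},
    {"tx":0,"ty":0,"tz":-10,"ax":0,"ay":0,"az":0,"claw":-1},
    {"tx":0,"ty":0,"tz":0,"ax":0,"ay":0,"az":0,"claw":-1},
    {"tx":0,"ty":0,"tz":0,"ax":0,"ay":0,"az":0,"claw":-1},
  ],
)

```text
time_s: 7.5
tcp_pos: [0.5057, 0.3184, 0.1386]
eef_rot: [180.0, 0.0, -174.0]
contact_force: [0.1, 0.7, -2.2]
gripper_width: 0.0617
```

Run:
```python
from h import *
Rp=Ro.from_euler('z',6.07,degrees=True).as_matrix()
d=cap('wrist'); cv2.imwrite('pics/w5.png',d['image']); t=cap('top')
delta([.5049,.3188,.0945],tool(Rp))
```

```text
dpos [ -0.9   0.2 -44.8] drot [-0.11  0.07  0.09] t 7.6 F [-0.1 -0.4 -1.2] M [-0.03 -0.01 -0.01] w 0.0617 pos [505.8 318.6 139.3]
```

View pics/w5.png

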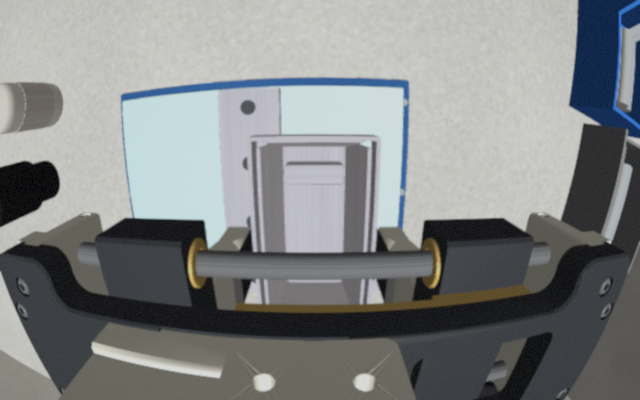

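The wrist view shows the shell level, rim columns 250–380, above the left bay, with the centre rail at columns 220–280 beside it. Lowering.

Call:
step_arm(
  increments=[
    {"tx":0,"ty":0,"tz":-10,"ax":0,"ay":0,"az":0,"claw":-1},
    {"tx":0,"ty":0,"tz":-15,"ax":0,"ay":0,"az":0,"claw":-1},
    {"tx":0,"ty":0,"tz":-12,"ax":0,"ay":0,"az":0,"claw":-1},
    {"tx":0,"ty":0,"tz":-7,"ax":0,"ay":0,"az":0,"claw":-1},
    {"tx":0,"ty":0,"tz":-3,"ax":0,"ay":0,"az":0,"claw":-1},
    {"tx":0,"ty":0,"tz":-2,"ax":0,"ay":0,"az":0,"claw":-1},
    {"tx":0,"ty":0,"tz":-1,"ax":0,"ay":0,"az":0,"claw":-1},
    {"tx":0,"ty":0,"tz":0,"ax":0,"ay":0,"az":0,"claw":-1},
  ],
)

```text
time_s: 8.4
tcp_pos: [0.5051, 0.3182, 0.0878]
eef_rot: [180.0, -0.0, -174.0]
contact_force: [-0.2, 0.1, -1.3]
gripper_width: 0.0618
```

Call:
step_arm(
  increments=[
    {"tx":0,"ty":0,"tz":-1,"ax":0,"ay":0,"az":0,"claw":-1},
    {"tx":0,"ty":0,"tz":-1,"ax":0,"ay":0,"az":0,"claw":-1},
    {"tx":0,"ty":0,"tz":0,"ax":0,"ay":0,"az":0,"claw":-1},
  ],
)

```text
time_s: 8.7
tcp_pos: [0.5049, 0.318, 0.0856]
eef_rot: [-180.0, -0.0, -174.0]
contact_force: [-0.5, 1.0, -2.0]
gripper_width: 0.0618
```

Call:
step_arm(
  increments=[
    {"tx":0,"ty":0,"tz":-0.7,"ax":0,"ay":0,"az":0,"claw":-1},
    {"tx":0,"ty":0,"tz":0,"ax":0,"ay":0,"az":0,"claw":-1},
  ],
)

```text
time_s: 8.9
tcp_pos: [0.5049, 0.318, 0.0848]
eef_rot: [-180.0, -0.1, -174.0]
contact_force: [0.1, 0.1, -2.4]
gripper_width: 0.0617
```

Call:
step_arm(
  increments=[
    {"tx":0,"ty":0,"tz":-0.6,"ax":0,"ay":0,"az":0,"claw":-1},
    {"tx":0,"ty":0,"tz":0,"ax":0,"ay":0,"az":0,"claw":-1},
  ],
)

```text
time_s: 9.1
tcp_pos: [0.5049, 0.318, 0.0842]
eef_rot: [-180.0, -0.1, -174.0]
contact_force: [-0.9, -0.3, -1.1]
gripper_width: 0.0615
```

Call:
step_arm(
  increments=[
    {"tx":0,"ty":0,"tz":-0.5,"ax":0,"ay":0,"az":0,"claw":-1},
    {"tx":0,"ty":0,"tz":0,"ax":0,"ay":0,"az":0,"claw":-1},
  ],
)

```text
time_s: 9.3
tcp_pos: [0.505, 0.318, 0.0841]
eef_rot: [-180.0, -0.0, -174.0]
contact_force: [-1.1, -1.3, 1.6]
gripper_width: 0.0617
```

Call:
step_arm(
  increments=[
    {"tx":1.1,"ty":-0.89,"tz":0,"ax":0,"ay":0,"az":0,"claw":-1},
    {"tx":1.1,"ty":-0.89,"tz":0,"ax":0,"ay":0,"az":0,"claw":-1},
    {"tx":1.1,"ty":-0.89,"tz":0,"ax":0,"ay":0,"az":0,"claw":-1},
    {"tx":1.1,"ty":-0.89,"tz":0,"ax":0,"ay":0,"az":0,"claw":-1},
    {"tx":0,"ty":0,"tz":0,"ax":0,"ay":0,"az":0,"claw":-1},
  ],
)

```text
time_s: 9.8
tcp_pos: [0.5092, 0.3157, 0.0841]
eef_rot: [179.9, -0.0, -174.0]
contact_force: [-5.7, 5.2, 3.9]
gripper_width: 0.0617
```

Call:
step_arm(
  increments=[
    {"tx":1,"ty":0.1,"tz":0,"ax":0,"ay":0,"az":0,"claw":-1},
    {"tx":0.5,"ty":0.05,"tz":0,"ax":0,"ay":0,"az":0,"claw":-1},
    {"tx":0,"ty":0,"tz":0,"ax":0,"ay":0,"az":0,"claw":-1},
  ],
)

```text
time_s: 10.1
tcp_pos: [0.5106, 0.3159, 0.0841]
eef_rot: [179.9, -0.0, -174.0]
contact_force: [-6.2, 5.0, 3.9]
gripper_width: 0.0618
```

Call:
step_arm(
  increments=[
    {"tx":0,"ty":0,"tz":0.4,"ax":0,"ay":0,"az":0,"claw":-1},
    {"tx":0,"ty":0,"tz":0.3,"ax":0,"ay":0,"az":0,"claw":-1},
    {"tx":0,"ty":0,"tz":0,"ax":0,"ay":0,"az":0,"claw":-1},
    {"tx":0,"ty":0,"tz":0,"ax":0,"ay":0,"az":0,"claw":-1},
  ],
)

```text
time_s: 10.5
tcp_pos: [0.5107, 0.3159, 0.0843]
eef_rot: [179.9, -0.0, -174.0]
contact_force: [-3.8, 5.8, -1.8]
gripper_width: 0.0618
```

Run:
```python
from h import *
Rp=Ro.from_euler('z',6.07,degrees=True).as_matrix()
d=cap('wrist'); delta([.5115,.3135,.0845],tool(Rp)); p,R=tpose()
cv2.imwrite('pics/w6.png',cv2.resize(d['image'][60:260,190:440],None,fx=3,fy=3,interpolation=cv2.INTER_CUBIC))
```

```text
dpos [ 0.8 -2.4  0.2] drot [-0.1  -0.03  0.07] t 10.6 F [-4.2  5.6 -1.2] M [2.35 1.4  0.23] w 0.0618 pos [510.7 315.9  84.3]
```

View pics/w6.png

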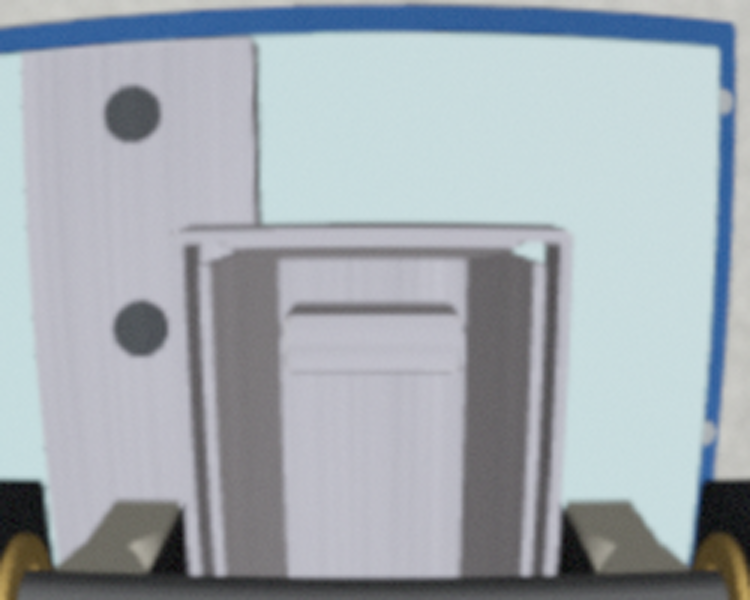

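Rail, shell and finger edges run parallel in the view, and the shell's left flank lies over the centre rail's edge. The y contact holds with Fy at about 5.6 N. Now pushing on in x.

Call:
step_arm(
  increments=[
    {"tx":0.7,"ty":0.07,"tz":0,"ax":0,"ay":0,"az":0,"claw":-1},
    {"tx":0,"ty":0,"tz":0,"ax":0,"ay":0,"az":0,"claw":-1},
  ],
)

```text
time_s: 10.75
tcp_pos: [0.5113, 0.316, 0.0843]
eef_rot: [179.9, -0.0, -174.0]
contact_force: [-4.2, 6.0, 0.3]
gripper_width: 0.0617
```

Call:
step_arm(
  increments=[
    {"tx":0.7,"ty":0.07,"tz":0,"ax":0,"ay":0,"az":0,"claw":-1},
    {"tx":0,"ty":0,"tz":0,"ax":0,"ay":0,"az":0,"claw":-1},
  ],
)

```text
time_s: 10.95
tcp_pos: [0.5117, 0.316, 0.0843]
eef_rot: [179.9, -0.1, -174.0]
contact_force: [-6.0, 5.7, 0.8]
gripper_width: 0.0615
```

Call:
step_arm(
  increments=[
    {"tx":0.7,"ty":0.07,"tz":0,"ax":0,"ay":0,"az":0,"claw":-1},
    {"tx":0,"ty":0,"tz":0,"ax":0,"ay":0,"az":0,"claw":-1},
  ],
)

```text
time_s: 11.15
tcp_pos: [0.5118, 0.316, 0.0843]
eef_rot: [179.9, -0.1, -174.0]
contact_force: [-10.2, 6.8, 3.4]
gripper_width: 0.0619
```

Call:
step_arm(
  increments=[
    {"tx":-0.7,"ty":0.4,"tz":-0.4,"ax":0,"ay":0,"az":0,"claw":-1},
    {"tx":0,"ty":0,"tz":-0.3,"ax":0,"ay":0,"az":0,"claw":-1},
    {"tx":0,"ty":0,"tz":0,"ax":0,"ay":0,"az":0,"claw":-1},
  ],
  newtons=10,
)

```text
time_s: 11.45
tcp_pos: [0.5117, 0.316, 0.0842]
eef_rot: [179.9, -0.1, -174.0]
contact_force: [-7.6, 3.7, 5.9]
gripper_width: 0.0621
```

Call:
step_arm(
  increments=[
    {"tx":0,"ty":0,"tz":0,"ax":0,"ay":0,"az":0,"claw":0.45},
    {"tx":0,"ty":0,"tz":0,"ax":0,"ay":0,"az":0,"claw":0.5},
    {"tx":0,"ty":0,"tz":0,"ax":0,"ay":0,"az":0,"claw":0.6},
    {"tx":0,"ty":0,"tz":0,"ax":0,"ay":0,"az":0,"claw":0.6},
  ],
)

```text
time_s: 11.85
tcp_pos: [0.5123, 0.3149, 0.0836]
eef_rot: [-180.0, -0.1, -174.0]
contact_force: [0.1, 0.5, 0.0]
gripper_width: 0.0696
```

Run:
```python
from h import *
Rp=Ro.from_euler('z',6.07,degrees=True).as_matrix()
d=cap('wrist'); delta([.5115,.3135,.0845],tool(Rp)); p,R=tpose()
rc=p-np.array([0,0,.0023])
Z=d['depth']; z0=np.array([0,0,1.])
for v in(150,170,200,220):
  o=[]
  for u in list(range(240,262,1))+list(range(366,388)):
    c,k=fray(d,u,v); X=c+k*Z[v,u]/(d['R']@k)[2]; q=Rp.T@(X-np.array([.5115,.3135,.082])); o.append((u,q[1]*1000,q[2]*1000))
  print(v,*['%d:%.1f,%.0f'%q for q in o if abs(q[2])<3])
```

```text
dpos [-0.8 -1.4  0.9] drot [ 0.03 -0.05  0.1 ] t 11.9 F [0.7 0.3 0. ] M [-0.03 -0.01  0.01] w 0.0696 pos [512.3 314.9  83.6]
150 250:-28.1,0 251:-27.6,0 252:-27.3,-1 253:-26.8,-0 254:-26.5,-1 255:-26.3,-3 377:31.1,-3 378:31.4,-2 379:31.8,-1 380:32.1,-0 381:32.4,0 382:33.0,-0
170 251:-28.3,-1 252:-27.6,-0 253:-27.0,0 254:-27.0,-2 255:-26.4,-1 378:31.5,-1 379:31.9,-0 380:32.4,-0 381:33.0,-1 382:33.2,1
200 252:-28.4,-1 253:-27.8,-0 254:-27.3,-0 255:-27.0,-1 256:-26.2,1 377:31.6,-0 378:32.2,-1 379:32.7,-1 380:33.1,-0
220 253:-28.4,0 254:-27.9,-0 255:-27.6,-1 256:-27.0,-0 257:-26.6,-1 375:31.5,-2 376:31.6,-0 377:31.9,1 378:32.5,0 379:33.3,-1
```

Run:
```python
from h import *
Rp=Ro.from_euler('z',6.07,degrees=True).as_matrix(); o=np.array([.5092,.2645,0])
d=load('wrist'); g=cv2.cvtColor(d['image'],cv2.COLOR_BGR2GRAY).astype(int); Z=d['depth']
p,R=tpose(); print('cam in tool',(R.T@(-d['R'].T@d['t']-p)*1000).round(1))
for v in(80,95,110,125):
  print(v,g[v,268:286].tolist(),[round(float((Rp.T@(fplane(d,u,v,np.array([0,0,.034]),np.array([0,0,1.]))-o))[1]*1000),1) for u in(272,274,276,278)])
  print([ '%.0f'%(1000*(lambda c,k:(c+k*Z[v,u]/(d['R']@k)[2])[2])(*fray(d,u,v))) for u in range(268,286)])
for v in(80,110): print(v,g[v,185:215].tolist())
t=load('top');
```

```text
cam in tool [ 6.940e+01  1.000e-01 -1.391e+02]
80 [189, 189, 187, 189, 189, 188, 183, 163, 131, 145, 186, 208, 213, 214, 214, 214, 214, 213] [24.7, 25.9, 27.1, 28.3]
['34', '34', '33', '34', '33', '35', '33', '34', '34', '28', '22', '22', '22', '23', '21', '22', '22', '21']
95 [190, 189, 189, 190, 191, 188, 189, 184, 153, 142, 180, 208, 213, 215, 215, 213, 215, 214] [24.6, 25.8, 27.0, 28.3]
['34', '34', '34', '35', '35', '34', '34', '35', '31', '24', '25', '22', '23', '22', '21', '22', '22', '23']
110 [192, 192, 192, 191, 191, 191, 188, 178, 150, 138, 175, 202, 213, 215, 213, 214, 214, 214] [24.5, 25.7, 27.0, 28.2]
['34', '35', '34', '33', '34', '36', '34', '34', '33', '28', '22', '23', '23', '22', '22', '23', '22', '23']
125 [193, 194, 192, 193, 193, 192, 191, 189, 171, 130, 154, 196, 212, 215, 214, 215, 215, 213] [24.4, 25.6, 26.8, 28.0]
['34', '36', '34', '35', '33', '34', '33', '34', '34', '31', '25', '22', '22', '23', '23', '21', '22', '22']
80 [213, 213, 213, 213, 213, 213, 213, 212, 213, 214, 213, 214, 212, 204, 194, 191, 191, 189, 188, 186, 186, 187, 186, 186, 183, 182, 185, 183, 183, 183]
110 [213, 213, 214, 214, 213, 213, 214, 214, 214, 213, 215, 212, 213, 210, 202, 193, 192, 192, 192, 188, 186, 186, 188, 188, 186, 184, 184, 184, 186, 186]
```

The fingers opened freely and the tool carries no force. The wrist view puts the shell within about 0.6 mm of the centre rail by image, and both contacts stalled the push by force. Rising and going back to the rack.

Call:
step_arm(
  increments=[
    {"tx":0,"ty":1,"tz":3,"ax":0,"ay":0,"az":0,"claw":0.6},
    {"tx":0,"ty":0,"tz":10,"ax":0,"ay":0,"az":0,"claw":0.6},
    {"tx":0,"ty":0,"tz":25,"ax":0,"ay":0,"az":0,"claw":0.6},
    {"tx":0,"ty":0,"tz":40,"ax":0,"ay":0,"az":0,"claw":0.8},
    {"tx":0,"ty":-10,"tz":45,"ax":0,"ay":0,"az":0,"claw":1},
    {"tx":-3,"ty":-25,"tz":40,"ax":0,"ay":0,"az":0,"claw":1},
    {"tx":-6,"ty":-40,"tz":20,"ax":0,"ay":0,"az":0,"claw":1},
    {"tx":-6,"ty":-48,"tz":8,"ax":0,"ay":0,"az":0,"claw":1},
    {"tx":-6,"ty":-48,"tz":0,"ax":0.3,"ay":-2.98,"az":0,"claw":1},
    {"tx":-6,"ty":-48,"tz":0,"ax":0.31,"ay":-2.98,"az":0,"claw":1},
    {"tx":-6,"ty":-48,"tz":0,"ax":0.3,"ay":-2.99,"az":0,"claw":1},
    {"tx":-6,"ty":-48,"tz":0,"ax":0.31,"ay":-2.99,"az":0,"claw":1},
  ],
)

```text
time_s: 13.1
tcp_pos: [0.4725, -0.0005, 0.276]
eef_rot: [-180.0, 12.2, -174.0]
contact_force: [1.0, -1.5, 0.1]
gripper_width: 0.0871
```

Call:
step_arm(
  increments=[
    {"tx":-6,"ty":-48,"tz":0,"ax":0.3,"ay":-2.98,"az":0,"claw":1},
    {"tx":-6,"ty":-48,"tz":0,"ax":0.31,"ay":-2.98,"az":0,"claw":1},
    {"tx":-6,"ty":-48,"tz":0,"ax":0.3,"ay":-2.99,"az":0,"claw":1},
    {"tx":-6,"ty":-45,"tz":0,"ax":0.31,"ay":-2.98,"az":0,"claw":1},
    {"tx":-4,"ty":-30,"tz":-10,"ax":0.3,"ay":-2.99,"az":0,"claw":1},
    {"tx":0,"ty":-14,"tz":-20,"ax":0.31,"ay":-2.99,"az":0,"claw":1},
    {"tx":0,"ty":-1,"tz":-20,"ax":0,"ay":0,"az":0,"claw":1},
    {"tx":0,"ty":0,"tz":-10,"ax":0,"ay":0,"az":0,"claw":1},
    {"tx":0,"ty":0,"tz":-5,"ax":0,"ay":0,"az":0,"claw":1},
    {"tx":0,"ty":0,"tz":0,"ax":0,"ay":0,"az":0,"claw":1},
    {"tx":0,"ty":0,"tz":0,"ax":0,"ay":0,"az":0,"claw":1},
  ],
)

```text
time_s: 14.2
tcp_pos: [0.4459, -0.2323, 0.2107]
eef_rot: [-179.9, 30.0, -173.9]
contact_force: [0.3, -0.4, -0.5]
gripper_width: 0.0874
```

```bash
cat >> h.py <<'E'
def rimscan(rim,Rs,rows,tol=4):
    "wrist depth: y-extents of the rim (shell frame) per row"
    d=cap('wrist'); Z=d['depth']; n=Rs[:,2]
    for v in rows:
        o=[]
        for u in range(200,440):
            if Z[v,u]==0: continue
            c,k=fray(d,u,v); X=c+k*Z[v,u]/(d['R']@k)[2]; q=Rs.T@(X-rim)*1000
            if abs(q[2])<tol and abs(q[1])<40: o.append((u,*q))
        if o:
            o=np.array(o); a,b=o[0,0]-.5,o[-1,0]+.5
            e=[(Rs.T@(fplane(d,u,v,rim,n)-rim)*1000)[1].round(2) for u in(a,b)]
            print(v,a,b,'y',e,'mid',round(sum(e)/2,2),'x',o[0,1].round(1),'z med',np.median(np.r_[o[:3,3],o[-3:,3]]).round(2))
E
python3 - <<'E'
from h import *
Rs=rackR(6.0); n=Rs[:,2]; g2=np.array([.4798,-.2300,.1485]); rim=g2-n*.0025
rimscan(rim,Rs,(150,165,180,195,210,225))
delta(g2+n*.03,tool(Rs)); 
p,R=tpose(); print('tool y of rim',(R.T@(rim-p)*1000).round(2))
E
```

```text
150 267.5 356.5 y [np.float64(-31.24), np.float64(30.37)] mid -0.43 x -43.4 z med -0.08
165 267.5 356.5 y [np.float64(-31.51), np.float64(30.65)] mid -0.43 x -33.0 z med 0.07
180 268.5 355.5 y [np.float64(-31.12), np.float64(30.26)] mid -0.43 x -22.1 z med 0.47
195 268.5 355.5 y [np.float64(-31.5), np.float64(30.64)] mid -0.43 x -11.4 z med -0.02
210 269.5 354.5 y [np.float64(-31.2), np.float64(30.34)] mid -0.43 x 0.4 z med -0.1
225 269.5 354.5 y [np.float64(-31.7), np.float64(30.82)] mid -0.44 x 11.9 z med 0.14
dpos [ 18.9   0.8 -36.3] drot [ 0.12  0.04 -0.05] t 14.2 F [-0.5 -0.3 -0.7] M [-0.14  1.63  0.01] w 0.0877 pos [ 446.  -232.4  210.8]
tool y of rim [ 1.82 -1.09 73.41]
```

Shell 2's rim is where predicted: plane within 0.5 mm, parallel, and 0.4 mm off in y. Approaching.

Call:
step_arm(
  increments=[
    {"tx":5,"ty":0.1,"tz":-8,"ax":0,"ay":0,"az":0,"claw":1},
    {"tx":7,"ty":0.2,"tz":-14,"ax":0,"ay":0,"az":0,"claw":1},
    {"tx":5,"ty":0.1,"tz":-10,"ax":0,"ay":0,"az":0,"claw":1},
    {"tx":2,"ty":0,"tz":-4.3,"ax":0,"ay":0,"az":0,"claw":1},
    {"tx":0,"ty":0,"tz":0,"ax":0,"ay":0,"az":0,"claw":1},
    {"tx":0,"ty":0,"tz":0,"ax":0,"ay":0,"az":0,"claw":1},
  ],
)

```text
time_s: 14.85
tcp_pos: [0.4643, -0.2324, 0.1735]
eef_rot: [-179.9, 29.9, -174.0]
contact_force: [-0.0, 0.1, 0.4]
gripper_width: 0.0878
```

Run:
```python
from h import *
Rs=rackR(6.0); n=Rs[:,2]; g2=np.array([.4798,-.2304,.1485]); rim=g2-n*.0025
rimscan(rim,Rs,(150,180,210,225))
delta(g2,tool(Rs)); 
p,R=tpose(); print('rim in tool',(R.T@(rim-p)*1000).round(2))
d=load('wrist'); g=cv2.cvtColor(d['image'],cv2.COLOR_BGR2GRAY).astype(int); print(g[240,230:240].tolist(),g[240,388:396].tolist())
```

```text
150 259.5 369.5 y [np.float64(-30.95), np.float64(30.59)] mid -0.18 x -50.9 z med 0.49
180 259.5 368.5 y [np.float64(-31.55), np.float64(30.61)] mid -0.47 x -34.0 z med 0.11
210 262.5 367.5 y [np.float64(-30.58), np.float64(30.84)] mid 0.13 x -15.8 z med 0.34
225 262.5 367.5 y [np.float64(-31.05), np.float64(31.34)] mid 0.14 x -6.6 z med -0.06
dpos [ 15.5   2.  -25.3] drot [ 0.09 -0.02  0.03] t 14.9 F [-0.3  0.3  0.5] M [-0.23  1.67 -0.03] w 0.0879 pos [ 464.3 -232.4  173.8]
rim in tool [-0.9   0.47 32.21]
[24, 19, 26, 21, 25, 68, 139, 187, 206, 208] [209, 209, 203, 173, 115, 54, 29, 22]
```

Call:
step_arm(
  increments=[
    {"tx":4.5,"ty":0.9,"tz":-7.3,"ax":0,"ay":0,"az":0,"claw":1},
    {"tx":5,"ty":0.5,"tz":-8,"ax":0,"ay":0,"az":0,"claw":0.9},
    {"tx":3.5,"ty":0.4,"tz":-6,"ax":0,"ay":0,"az":0,"claw":0.8},
    {"tx":2.5,"ty":0.2,"tz":-4,"ax":0,"ay":0,"az":0,"claw":0.7},
    {"tx":0,"ty":0,"tz":0,"ax":0,"ay":0,"az":0,"claw":0.6},
    {"tx":0,"ty":0,"tz":0,"ax":0,"ay":0,"az":0,"claw":0.5},
    {"tx":0,"ty":0,"tz":0,"ax":0,"ay":0,"az":0,"claw":0.47},
    {"tx":0,"ty":0,"tz":0,"ax":0,"ay":0,"az":0,"claw":0.47},
  ],
  newtons=20,
)

```text
time_s: 15.7
tcp_pos: [0.4798, -0.2304, 0.1485]
eef_rot: [-179.9, 30.0, -174.0]
contact_force: [-0.2, 0.0, 0.4]
gripper_width: 0.065
```

Run:
```python
from h import *
Rs=rackR(6.0); n=Rs[:,2]; g2=np.array([.4798,-.2304,.1485]); rim=g2-n*.0025
rimscan(rim,Rs,(180,200,215,225))
delta(g2,tool(Rs))
d=load('wrist'); g=cv2.GaussianBlur(cv2.cvtColor(d['image'],cv2.COLOR_BGR2GRAY),(0,0),.7).astype(int); print(g[240,246:256].tolist(),g[240,370:382].tolist())
```

```text
180 249.5 379.5 y [np.float64(-30.61), np.float64(31.01)] mid 0.2 x -39.4 z med 0.62
200 249.5 378.5 y [np.float64(-31.12), np.float64(31.03)] mid -0.04 x -29.1 z med 0.7
215 250.5 377.5 y [np.float64(-31.08), np.float64(30.99)] mid -0.04 x -21.7 z med 0.05
225 251.5 377.5 y [np.float64(-30.9), np.float64(31.32)] mid 0.21 x -16.5 z med 0.31
dpos [0.1 0.  0. ] drot [ 0.09 -0.01  0.04] t 15.8 F [-0.  -0.1 -0.5] M [-0.19  1.67 -0.  ] w 0.0644 pos [ 479.7 -230.4  148.5]
[24, 22, 22, 24, 32, 65, 117, 164, 190, 193] [103, 123, 160, 188, 197, 184, 143, 87, 42, 24, 23, 22]
```

Rim mid 314.2, finger mid 314.1. Closing, then drawing straight out.

Call:
step_arm(
  increments=[
    {"tx":0,"ty":0,"tz":0,"ax":0,"ay":0,"az":0,"claw":0.43},
    {"tx":0,"ty":0,"tz":0,"ax":0,"ay":0,"az":0,"claw":0.41},
    {"tx":0,"ty":0,"tz":0,"ax":0,"ay":0,"az":0,"claw":0.3},
    {"tx":0,"ty":0,"tz":0,"ax":0,"ay":0,"az":0,"claw":0},
    {"tx":0,"ty":0,"tz":0,"ax":0,"ay":0,"az":0,"claw":-1},
    {"tx":0,"ty":0,"tz":0,"ax":0,"ay":0,"az":0,"claw":-1},
  ],
  newtons=25,
)

```text
time_s: 16.35
tcp_pos: [0.4797, -0.2303, 0.1483]
eef_rot: [-179.9, 30.0, -174.0]
contact_force: [-2.5, 0.6, 3.7]
gripper_width: 0.0618
```

Call:
step_arm(
  increments=[
    {"tx":-0.5,"ty":-0.05,"tz":0.87,"ax":0,"ay":0,"az":0,"claw":-1},
    {"tx":-0.99,"ty":-0.1,"tz":1.73,"ax":0,"ay":0,"az":0,"claw":-1},
    {"tx":-0.99,"ty":-0.1,"tz":1.73,"ax":0,"ay":0,"az":0,"claw":-1},
    {"tx":-1.49,"ty":-0.16,"tz":2.6,"ax":0,"ay":0,"az":0,"claw":-1},
    {"tx":-1.49,"ty":-0.16,"tz":2.6,"ax":0,"ay":0,"az":0,"claw":-1},
    {"tx":-1.99,"ty":-0.21,"tz":3.46,"ax":0,"ay":0,"az":0,"claw":-1},
    {"tx":-1.99,"ty":-0.21,"tz":3.46,"ax":0,"ay":0,"az":0,"claw":-1},
  ],
)

```text
time_s: 17.05
tcp_pos: [0.47, -0.2314, 0.1649]
eef_rot: [-179.9, 30.0, -174.0]
contact_force: [0.2, -0.1, -1.8]
gripper_width: 0.0618
```

Call:
step_arm(
  increments=[
    {"tx":-1.99,"ty":-0.21,"tz":3.46,"ax":0,"ay":0,"az":0,"claw":-1},
    {"tx":-1.99,"ty":-0.21,"tz":3.46,"ax":0,"ay":0,"az":0,"claw":-1},
    {"tx":-1.99,"ty":-0.21,"tz":3.46,"ax":0,"ay":0,"az":0,"claw":-1},
    {"tx":-1.99,"ty":-0.21,"tz":3.46,"ax":0,"ay":0,"az":0,"claw":-1},
    {"tx":-1.99,"ty":-0.21,"tz":3.46,"ax":0,"ay":0,"az":0,"claw":-1},
    {"tx":-1.99,"ty":-0.21,"tz":3.46,"ax":0,"ay":0,"az":0,"claw":-1},
    {"tx":-3.98,"ty":-0.42,"tz":6.93,"ax":0,"ay":0,"az":0,"claw":-1},
    {"tx":-3.98,"ty":-0.42,"tz":6.93,"ax":0,"ay":0,"az":0,"claw":-1},
    {"tx":-3.98,"ty":-0.42,"tz":6.93,"ax":0,"ay":0,"az":0,"claw":-1},
    {"tx":0,"ty":0,"tz":0,"ax":0,"ay":0,"az":0,"claw":-1},
  ],
)

```text
time_s: 18.05
tcp_pos: [0.4464, -0.2341, 0.2077]
eef_rot: [-179.8, 30.1, -174.0]
contact_force: [1.1, -0.5, -1.5]
gripper_width: 0.062
```

Run:
```python
from h import *
Rp=Ro.from_euler('z',6.07,degrees=True).as_matrix()
t=cap('top'); s=cap('side')
cv2.imwrite('pics/chk2.png',np.vstack([cv2.resize(t['image'][175:285,130:450],(800,275),interpolation=cv2.INTER_CUBIC),cv2.resize(s['image'][130:315,220:400],(316,325),interpolation=cv2.INTER_CUBIC).repeat(1,0) if 0 else cv2.copyMakeBorder(cv2.resize(s['image'][130:315,220:400],(316,325),interpolation=cv2.INTER_CUBIC),0,0,0,484,cv2.BORDER_CONSTANT)]))
# seated shell measured by top camera: rim z=.082
W=cloud(t)*1000; q=(W-np.array([509.2,264.5,0]))@Rp
m=(abs(W[...,2]-82)<6)&(abs(q[...,0])<90)&(abs(q[...,1])<130)
print('rim pts',m.sum(),[np.percentile(q[m][:,i],[1,99]).round(1).tolist() for i in(0,1)])
# place target for right bay, 6 mm off the rails, using shell-1 seat offset
delta([0,0,0],tool(Rp))
```

```text
rim pts 231 [[-51.8, 67.9], [17.8, 81.3]]
dpos [-446.4  233.9 -206.6] drot [-3.05 29.85  0.09] t 18.1 F [-0.3 -0.3 -1.4] M [-0.21  1.96 -0.  ] w 0.0618 pos [ 446.4 -233.9  206.6]
```

View pics/chk2.png

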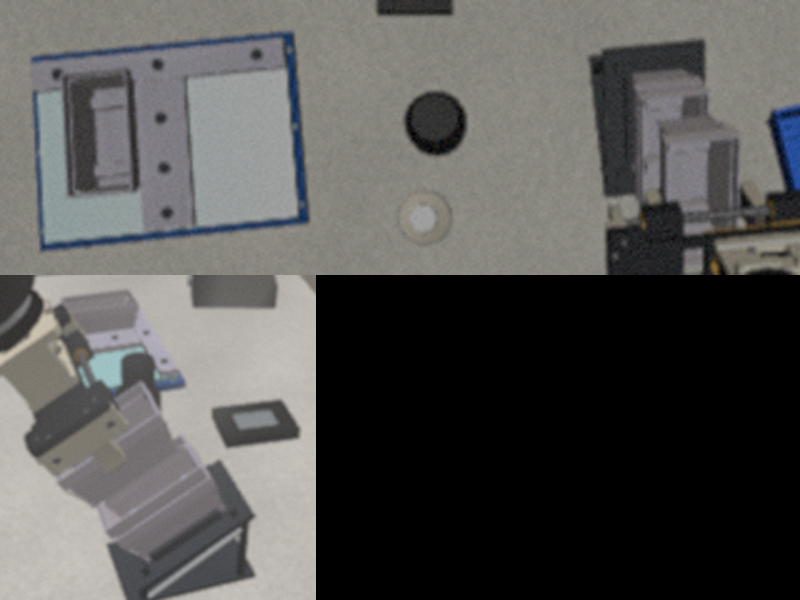

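All 12 views are now used. This last one shows shell 1 standing in the left bay along the centre rail at (100,130), shell 2 in the gripper, two shells still in the rack, and the lens, bottle and standard in place. Carrying shell 2 to the right bay; from here I check by numbers.

Call:
step_arm(
  increments=[
    {"tx":0,"ty":0,"tz":20,"ax":0,"ay":0,"az":0,"claw":-1},
    {"tx":0,"ty":5,"tz":27,"ax":0,"ay":0,"az":0,"claw":-1},
    {"tx":7,"ty":20,"tz":17,"ax":-0.3,"ay":2.98,"az":0,"claw":-1},
    {"tx":7,"ty":35,"tz":5,"ax":-0.31,"ay":2.98,"az":0,"claw":-1},
    {"tx":7,"ty":45,"tz":0,"ax":-0.3,"ay":2.99,"az":0,"claw":-1},
    {"tx":7,"ty":48,"tz":0,"ax":-0.31,"ay":2.99,"az":0,"claw":-1},
    {"tx":7,"ty":48,"tz":0,"ax":-0.3,"ay":2.98,"az":0,"claw":-1},
    {"tx":7,"ty":48,"tz":0,"ax":-0.31,"ay":2.98,"az":0,"claw":-1},
    {"tx":7,"ty":48,"tz":0,"ax":-0.3,"ay":2.99,"az":0,"claw":-1},
    {"tx":7,"ty":48,"tz":0,"ax":-0.31,"ay":2.98,"az":0,"claw":-1},
    {"tx":7,"ty":40,"tz":0,"ax":-0.3,"ay":2.99,"az":0,"claw":-1},
    {"tx":7,"ty":30,"tz":0,"ax":-0.31,"ay":2.99,"az":0,"claw":-1},
  ],
)

```text
time_s: 19.35
tcp_pos: [0.5164, 0.1841, 0.2746]
eef_rot: [-180.0, -0.2, -173.9]
contact_force: [1.0, -0.2, -1.7]
gripper_width: 0.0616
```

Call:
step_arm(
  increments=[
    {"tx":0.3,"ty":20,"tz":-5,"ax":0,"ay":0,"az":0,"claw":-1},
    {"tx":0,"ty":11,"tz":-15,"ax":0,"ay":0,"az":0,"claw":-1},
    {"tx":0,"ty":0,"tz":-30,"ax":0,"ay":0,"az":0,"claw":-1},
    {"tx":0,"ty":0,"tz":-40,"ax":0,"ay":0,"az":0,"claw":-1},
    {"tx":0,"ty":0,"tz":-40,"ax":0,"ay":0,"az":0,"claw":-1},
    {"tx":0,"ty":0,"tz":-25,"ax":0,"ay":0,"az":0,"claw":-1},
    {"tx":0,"ty":0,"tz":-12,"ax":0,"ay":0,"az":0,"claw":-1},
    {"tx":0,"ty":0,"tz":0,"ax":0,"ay":0,"az":0,"claw":-1},
    {"tx":0,"ty":0,"tz":0,"ax":0,"ay":0,"az":0,"claw":-1},
  ],
)

```text
time_s: 20.25
tcp_pos: [0.5174, 0.2126, 0.1092]
eef_rot: [180.0, 0.0, -174.0]
contact_force: [0.8, 0.1, -0.3]
gripper_width: 0.0614
```

Run:
```python
from h import *
Rp=Ro.from_euler('z',6.07,degrees=True).as_matrix(); o=np.array([.5092,.2645,0])
d=cap('wrist'); g=cv2.cvtColor(d['image'],cv2.COLOR_BGR2GRAY).astype(int); Z=d['depth']
delta([.5167,.2123,.0865],tool(Rp))
# height map in plate frame at rows left/below; find rail -y edge and shell extents
v,u=np.mgrid[60:235,150:480]; x,y=(u-d['cx'])/d['fx'],(v-d['cy'])/d['fy']; th=np.hypot(x,y); s=np.tan(th)/th
zz=Z[60:235,150:480]; P=np.stack([x*s*zz,y*s*zz,zz],-1); X=((P-d['t'])@d['R']-o)@Rp*1000
for r0 in(80,95,110,130):
    row=X[r0-60]; k=np.where((row[:,2]>29)&(row[:,2]<39))[0]
    if len(k): print(r0,'rail cols',k.min()+150,k.max()+150,'y',row[k.min(),1].round(1),row[k.max(),1].round(1),'x',row[k.min(),0].round(0))
```

```text
dpos [ -0.9  -0.4 -23.1] drot [-0.07  0.07  0.07] t 20.3 F [ 0.8  1.4 -1.5] M [ 0.   -0.01 -0.03] w 0.0616 pos [517.6 212.7 109.6]
95 rail cols 356 425 y -23.0 26.9 x -81.0
110 rail cols 356 424 y -23.7 26.0 x -70.0
130 rail cols 355 424 y -23.5 26.6 x -56.0
```

Call:
step_arm(
  increments=[
    {"tx":-0.5,"ty":0,"tz":-6,"ax":0,"ay":0,"az":0,"claw":-1},
    {"tx":0,"ty":0,"tz":-8,"ax":0,"ay":0,"az":0,"claw":-1},
    {"tx":0,"ty":0,"tz":-5,"ax":0,"ay":0,"az":0,"claw":-1},
    {"tx":0,"ty":0,"tz":-3,"ax":0,"ay":0,"az":0,"claw":-1},
    {"tx":0,"ty":0,"tz":-1,"ax":0,"ay":0,"az":0,"claw":-1},
    {"tx":0,"ty":0,"tz":-1,"ax":0,"ay":0,"az":0,"claw":-1},
    {"tx":0,"ty":0,"tz":0,"ax":0,"ay":0,"az":0,"claw":-1},
  ],
)

```text
time_s: 21.0
tcp_pos: [0.5163, 0.2122, 0.0843]
eef_rot: [-180.0, -0.0, -174.0]
contact_force: [0.8, 0.3, -1.6]
gripper_width: 0.0619
```

Call:
step_arm(
  increments=[
    {"tx":0,"ty":0,"tz":-0.6,"ax":0,"ay":0,"az":0,"claw":-1},
    {"tx":0,"ty":0,"tz":0,"ax":0,"ay":0,"az":0,"claw":-1},
  ],
)

```text
time_s: 21.2
tcp_pos: [0.5164, 0.2122, 0.0841]
eef_rot: [180.0, -0.0, -174.0]
contact_force: [-2.1, -0.6, 3.9]
gripper_width: 0.0617
```

Call:
step_arm(
  increments=[
    {"tx":0,"ty":0,"tz":-0.6,"ax":0,"ay":0,"az":0,"claw":-1},
    {"tx":0,"ty":0,"tz":0,"ax":0,"ay":0,"az":0,"claw":-1},
  ],
)

```text
time_s: 21.4
tcp_pos: [0.5164, 0.2123, 0.0841]
eef_rot: [180.0, 0.0, -174.0]
contact_force: [-4.0, -0.4, 8.9]
gripper_width: 0.0618
```

Call:
step_arm(
  increments=[
    {"tx":0,"ty":0,"tz":-0.5,"ax":0,"ay":0,"az":0,"claw":-1},
    {"tx":0,"ty":0,"tz":0,"ax":0,"ay":0,"az":0,"claw":-1},
  ],
)

```text
time_s: 21.6
tcp_pos: [0.5164, 0.2123, 0.084]
eef_rot: [180.0, 0.0, -174.0]
contact_force: [-5.6, -1.4, 14.7]
gripper_width: 0.0615
```

Call:
step_arm(
  increments=[
    {"tx":0,"ty":0,"tz":1.5,"ax":0,"ay":0,"az":0,"claw":-1},
    {"tx":-0.1,"ty":1,"tz":0,"ax":0,"ay":0,"az":0,"claw":-1},
    {"tx":-0.1,"ty":1,"tz":0,"ax":0,"ay":0,"az":0,"claw":-1},
    {"tx":-0.1,"ty":1,"tz":0,"ax":0,"ay":0,"az":0,"claw":-1},
    {"tx":0,"ty":0,"tz":0,"ax":0,"ay":0,"az":0,"claw":-1},
  ],
)

```text
time_s: 22.1
tcp_pos: [0.516, 0.215, 0.0841]
eef_rot: [-180.0, -0.0, -174.0]
contact_force: [0.6, -2.6, 4.1]
gripper_width: 0.0621
```

Call:
step_arm(
  increments=[
    {"tx":-0.1,"ty":1,"tz":0,"ax":0,"ay":0,"az":0,"claw":-1},
    {"tx":0,"ty":0,"tz":0,"ax":0,"ay":0,"az":0,"claw":-1},
  ],
)

```text
time_s: 22.3
tcp_pos: [0.5159, 0.2161, 0.0841]
eef_rot: [-180.0, -0.0, -174.0]
contact_force: [0.2, -3.1, 5.6]
gripper_width: 0.0616
```

Call:
step_arm(
  increments=[
    {"tx":-0.1,"ty":1,"tz":0,"ax":0,"ay":0,"az":0,"claw":-1},
    {"tx":0,"ty":0,"tz":0,"ax":0,"ay":0,"az":0,"claw":-1},
  ],
)

```text
time_s: 22.5
tcp_pos: [0.5158, 0.2171, 0.0841]
eef_rot: [-180.0, -0.0, -174.0]
contact_force: [0.8, -2.9, 4.3]
gripper_width: 0.0614
```

Call:
step_arm(
  increments=[
    {"tx":-0.1,"ty":1,"tz":0,"ax":0,"ay":0,"az":0,"claw":-1},
    {"tx":0,"ty":0,"tz":0,"ax":0,"ay":0,"az":0,"claw":-1},
  ],
)

```text
time_s: 22.7
tcp_pos: [0.5157, 0.2181, 0.0841]
eef_rot: [-180.0, -0.0, -174.0]
contact_force: [0.6, -3.6, 5.6]
gripper_width: 0.0615
```

Call:
step_arm(
  increments=[
    {"tx":-0.1,"ty":1,"tz":0,"ax":0,"ay":0,"az":0,"claw":-1},
    {"tx":0,"ty":0,"tz":0,"ax":0,"ay":0,"az":0,"claw":-1},
  ],
)

```text
time_s: 22.9
tcp_pos: [0.5156, 0.2186, 0.0841]
eef_rot: [-179.9, -0.1, -174.0]
contact_force: [1.4, -4.5, 5.1]
gripper_width: 0.0615
```

Call:
step_arm(
  increments=[
    {"tx":-0.1,"ty":0.8,"tz":0,"ax":0,"ay":0,"az":0,"claw":-1},
    {"tx":0,"ty":0,"tz":0,"ax":0,"ay":0,"az":0,"claw":-1},
  ],
)

```text
time_s: 23.1
tcp_pos: [0.5155, 0.2188, 0.084]
eef_rot: [-179.9, -0.1, -174.0]
contact_force: [2.8, -7.0, 6.0]
gripper_width: 0.0615
```

The y contact is at +2.3 mm in the tool frame, against +2.4 mm for shell 1 on the other side. The centres are therefore 97 mm apart, as they should be with both touching. Now x.

Call:
step_arm(
  increments=[
    {"tx":0,"ty":-0.5,"tz":0.3,"ax":0,"ay":0,"az":0,"claw":-1},
    {"tx":1.2,"ty":0.13,"tz":0,"ax":0,"ay":0,"az":0,"claw":-1},
    {"tx":1.2,"ty":0.13,"tz":0,"ax":0,"ay":0,"az":0,"claw":-1},
    {"tx":1.2,"ty":0.13,"tz":0,"ax":0,"ay":0,"az":0,"claw":-1},
    {"tx":1.2,"ty":0.13,"tz":0,"ax":0,"ay":0,"az":0,"claw":-1},
    {"tx":0,"ty":0,"tz":0,"ax":0,"ay":0,"az":0,"claw":-1},
  ],
)

```text
time_s: 23.7
tcp_pos: [0.5186, 0.2189, 0.0841]
eef_rot: [-179.9, -0.2, -174.0]
contact_force: [-6.3, -4.8, 10.3]
gripper_width: 0.0619
```

Call:
step_arm(
  increments=[
    {"tx":1,"ty":0.11,"tz":0,"ax":0,"ay":0,"az":0,"claw":-1},
    {"tx":0,"ty":0,"tz":0,"ax":0,"ay":0,"az":0,"claw":-1},
  ],
)

```text
time_s: 23.9
tcp_pos: [0.5195, 0.219, 0.0841]
eef_rot: [-179.9, -0.2, -174.0]
contact_force: [-5.9, -4.4, 9.7]
gripper_width: 0.0618
```

Call:
step_arm(
  increments=[
    {"tx":0.8,"ty":0.08,"tz":0,"ax":0,"ay":0,"az":0,"claw":-1},
    {"tx":0,"ty":0,"tz":0,"ax":0,"ay":0,"az":0,"claw":-1},
  ],
)

```text
time_s: 24.1
tcp_pos: [0.5203, 0.2191, 0.0841]
eef_rot: [-179.9, -0.2, -174.0]
contact_force: [-7.5, -3.3, 10.4]
gripper_width: 0.0617
```

Call:
step_arm(
  increments=[
    {"tx":0.7,"ty":0.07,"tz":0,"ax":0,"ay":0,"az":0,"claw":-1},
    {"tx":0,"ty":0,"tz":0,"ax":0,"ay":0,"az":0,"claw":-1},
  ],
)

```text
time_s: 24.3
tcp_pos: [0.521, 0.2192, 0.0841]
eef_rot: [-179.9, -0.2, -174.0]
contact_force: [-6.9, -4.6, 10.3]
gripper_width: 0.0618
```

Call:
step_arm(
  increments=[
    {"tx":0,"ty":0,"tz":0.6,"ax":0,"ay":0,"az":0,"claw":-1},
    {"tx":0.7,"ty":0.07,"tz":0,"ax":0,"ay":0,"az":0,"claw":-1},
    {"tx":0,"ty":0,"tz":0,"ax":0,"ay":0,"az":0,"claw":-1},
  ],
)

```text
time_s: 24.6
tcp_pos: [0.5213, 0.2192, 0.0842]
eef_rot: [-179.9, -0.3, -174.0]
contact_force: [-7.1, -3.2, 6.3]
gripper_width: 0.0617
```

Call:
step_arm(
  increments=[
    {"tx":0.7,"ty":0.07,"tz":0,"ax":0,"ay":0,"az":0,"claw":-1},
    {"tx":0,"ty":0,"tz":0,"ax":0,"ay":0,"az":0,"claw":-1},
  ],
)

```text
time_s: 24.8
tcp_pos: [0.5214, 0.2192, 0.0842]
eef_rot: [-179.9, -0.3, -174.0]
contact_force: [-10.5, -2.5, 9.4]
gripper_width: 0.0619
```

Call:
step_arm(
  increments=[
    {"tx":0.7,"ty":0.07,"tz":0,"ax":0,"ay":0,"az":0,"claw":-1},
    {"tx":0,"ty":0,"tz":0,"ax":0,"ay":0,"az":0,"claw":-1},
  ],
)

```text
time_s: 25.0
tcp_pos: [0.5215, 0.2192, 0.0842]
eef_rot: [-179.9, -0.4, -174.0]
contact_force: [-13.7, -2.6, 11.7]
gripper_width: 0.0617
```

Call:
step_arm(
  increments=[
    {"tx":-1.2,"ty":0.3,"tz":0.3,"ax":0,"ay":0,"az":0,"claw":-1},
    {"tx":0,"ty":0,"tz":0,"ax":0,"ay":0,"az":0,"claw":-1},
    {"tx":0,"ty":0,"tz":0,"ax":0,"ay":0,"az":0,"claw":-1},
  ],
  newtons=10,
)

```text
time_s: 25.3
tcp_pos: [0.5214, 0.2193, 0.0842]
eef_rot: [-179.9, -0.3, -174.1]
contact_force: [-5.0, -4.2, 4.1]
gripper_width: 0.0619
```

Call:
step_arm(
  increments=[
    {"tx":0,"ty":0,"tz":0,"ax":0,"ay":0,"az":0,"claw":0.45},
    {"tx":0,"ty":0,"tz":0,"ax":0,"ay":0,"az":0,"claw":0.5},
    {"tx":0,"ty":0,"tz":0,"ax":0,"ay":0,"az":0,"claw":0.6},
    {"tx":0,"ty":0,"tz":0,"ax":0,"ay":0,"az":0,"claw":0.6},
    {"tx":0,"ty":0,"tz":0,"ax":0,"ay":0,"az":0,"claw":0.6},
  ],
)

```text
time_s: 25.8
tcp_pos: [0.5238, 0.221, 0.0852]
eef_rot: [180.0, -0.0, -174.0]
contact_force: [-0.2, -0.3, -0.6]
gripper_width: 0.0702
```

```bash
cat >> h.py <<'E'
def plate_scan():
    Rp=Ro.from_euler('z',6.07,degrees=True).as_matrix(); o=np.array([.5092,.2645,0])
    d=cap('wrist'); v,u=np.mgrid[0:400,0:640]; x,y=(u-d['cx'])/d['fx'],(v-d['cy'])/d['fy']; th=np.hypot(x,y)+1e-9; s=np.tan(th)/th; zz=d['depth']
    X=((np.stack([x*s*zz,y*s*zz,zz],-1)-d['t'])@d['R']-o)@Rp*1000; X[zz==0]=np.nan; return d,X
E
python3 - <<'E'
from h import *
Rp=Ro.from_euler('z',6.07,degrees=True).as_matrix()
delta([.5218,.2171,.0845],tool(Rp))
d,X=plate_scan()
for v in(85,100,115):
    k=np.where((abs(X[v,:,2]-34)<5)&(abs(X[v,:,1])<60))[0]
    if len(k): print(v,'rail y',X[v,k.min(),1].round(1),X[v,k.max(),1].round(1),k.min(),k.max())
for v in(150,175,200,220):
    k=np.where((abs(X[v,:,2]-82)<4)&(abs(X[v,:,1]+46)<40))[0]
    if len(k): print(v,'rim y',X[v,k.min(),1].round(1),X[v,k.max(),1].round(1),'z',np.median(X[v,k,2]).round(1),k.min(),k.max())
E
```

```text
dpos [-2.  -3.9 -0.7] drot [-0.01 -0.03  0.08] t 25.8 F [-0.2 -0.3 -0.6] M [ 0.04  0.   -0.01] w 0.0702 pos [523.8 221.   85.2]
85 rail y -22.9 26.0 349 426
100 rail y -23.1 26.3 349 426
115 rail y -23.1 25.7 349 425
150 rim y -77.5 -16.3 z 81.7 244 375
175 rim y -77.4 -16.2 z 81.7 245 374
200 rim y -77.0 -16.1 z 81.3 247 373
220 rim y -76.9 -15.7 z 82.0 249 373
```

Call:
step_arm(
  increments=[
    {"tx":0,"ty":-1.5,"tz":1,"ax":0,"ay":0,"az":0,"claw":0.6},
    {"tx":0,"ty":0,"tz":5,"ax":0,"ay":0,"az":0,"claw":0.6},
    {"tx":0,"ty":0,"tz":15,"ax":0,"ay":0,"az":0,"claw":0.6},
    {"tx":0,"ty":0,"tz":25,"ax":0,"ay":0,"az":0,"claw":0.6},
    {"tx":-10,"ty":20,"tz":35,"ax":0,"ay":0,"az":0,"claw":0.6},
    {"tx":-20,"ty":25,"tz":30,"ax":0,"ay":0,"az":0,"claw":0.6},
    {"tx":-20,"ty":5,"tz":15,"ax":0,"ay":0,"az":0,"claw":0.6},
    {"tx":-10,"ty":0,"tz":5,"ax":0,"ay":0,"az":0,"claw":0.6},
    {"tx":0,"ty":0,"tz":0,"ax":0,"ay":0,"az":0,"claw":0.6},
    {"tx":0,"ty":0,"tz":0,"ax":0,"ay":0,"az":0,"claw":0.6},
  ],
)

```text
time_s: 26.85
tcp_pos: [0.4635, 0.2688, 0.2158]
eef_rot: [-180.0, -0.1, -174.0]
contact_force: [-0.1, -0.1, -0.6]
gripper_width: 0.0701
```

Run:
```python
from h import *
d,X=plate_scan(); np.save('X.npy',X)
print((r.get_state()['tcp_pos']*1000).round(1))
def edge(m,horizontal=True):
    pass
P=X.reshape(-1,3)
for nm,yc in(('left',50),('right',-47)):
    sel=(abs(X[...,2]-82)<4)&(abs(X[...,1]-yc)<36)&(abs(X[...,0]-7)<75)
    A=[]
    for v in range(0,260,4):
        k=np.where(sel[v])[0]
        if len(k)>4: A.append((X[v,k.min(),0],X[v,k.min(),1],X[v,k.max(),0],X[v,k.max(),1]))
    A=np.array(A); w=abs(A[:,1]-A[:,3])
    A=A[w>56]
    for i in(0,2):
        if len(A)>3:
            f=np.polyfit(A[:,i],A[:,i+1],1); print(nm,'edge',i,'slope deg',np.degrees(np.arctan(f[0])).round(2),'y at x=7.5',np.polyval(f,7.5).round(2),'n',len(A),'xrange',A[:,i].min().round(),A[:,i].max().round())
    print(nm,'x ext',np.percentile(X[sel][:,0],[.5,99.5]).round(1),'z',np.median(X[sel][:,2]).round(1))
s=(abs(X[...,2]-34)<4)&(abs(X[...,1])<40)&(X[...,0]<-55)&(X[...,0]>-100); B=[]
for v in range(0,260,3):
    k=np.where(s[v])[0]
    if len(k)>20: B.append((X[v,k.min(),1],X[v,k.max(),1],X[v,k.min(),0]))
B=np.array(B); print('rail y',np.median(B,0).round(2),len(B))
b=(abs(X[...,2]-34)<5)&(X[...,0]>45)&(X[...,0]<110); print('back rail pts',b.sum(), np.percentile(X[b][:,0],[1,99]).round(1) if b.any() else '')
cv2.imwrite('pics/w9.png',d['image'])
```

```text
[463.7 268.6 215.4]
left edge 0 slope deg -1.81 y at x=7.5 19.14 n 7 xrange -52.0 -17.0
left edge 2 slope deg 0.96 y at x=7.5 82.22 n 7 xrange -52.0 -17.0
left x ext [-52.4  68.3] z 81.6
right edge 0 slope deg -3.33 y at x=7.5 -79.33 n 10 xrange -52.0 -13.0
right edge 2 slope deg 0.27 y at x=7.5 -16.09 n 10 xrange -52.0 -13.0
right x ext [-51.9  69.3] z 81.6
rail y [-22.32  25.78 -71.61] 11
back rail pts 412 [74.9 90.2]
```

Call:
step_arm(
  increments=[
    {"tx":15,"ty":1,"tz":0,"ax":0,"ay":0,"az":0,"claw":0.6},
    {"tx":35,"ty":2,"tz":0,"ax":0,"ay":0,"az":0,"claw":0.6},
    {"tx":45,"ty":2,"tz":0,"ax":0,"ay":0,"az":0,"claw":0.6},
    {"tx":30,"ty":1,"tz":-5,"ax":0,"ay":0,"az":0,"claw":0.6},
    {"tx":10,"ty":0,"tz":-5,"ax":0,"ay":0,"az":0,"claw":0.6},
    {"tx":0,"ty":0,"tz":0,"ax":0,"ay":0,"az":0,"claw":0.6},
    {"tx":0,"ty":0,"tz":0,"ax":0,"ay":0,"az":0,"claw":0.6},
    {"tx":0,"ty":0,"tz":0,"ax":0,"ay":0,"az":0,"claw":0.6},
  ],
)

```text
time_s: 27.7
tcp_pos: [0.5981, 0.2751, 0.2063]
eef_rot: [-180.0, -0.1, -174.0]
contact_force: [0.4, 0.1, 0.1]
gripper_width: 0.07
```

```bash
cat > m.py <<'E'
from h import *
Rp=Ro.from_euler('z',6.07,degrees=True).as_matrix(); o=np.array([.5092,.2645,0])
d,X=plate_scan(); cv2.imwrite('pics/w10.png',d['image'])
M=(X[...,2]>72)&(X[...,2]<95)
def onp(u,v,z): return (Rp.T@(fplane(d,u,v,np.array([0,0,z]),np.array([0,0,1.]))-o))*1000
# silhouette of each rim: largest blob of z>70 (shell walls/rim), convex hull cast to z=82 plane
for nm,yc in(('left',50),('right',-47)):
    m=((X[...,2]>60)&(X[...,2]<90)&(abs(X[...,1]-yc)<40)&(abs(X[...,0]-8)<75)).astype(np.uint8)
    n,l,st,c=cv2.connectedComponentsWithStats(m); i=1+np.argmax(st[1:,4]); h=cv2.convexHull(np.argwhere(l==i)[:,::-1].astype(np.int32))[:,0]
    Q=np.array([onp(u,v,.082)[:2] for u,v in h],np.float32); rc=cv2.minAreaRect(Q); print(nm,'centre',np.round(rc[0],2),'size',np.round(rc[1],1),'ang',round(rc[2],2),'bbox',st[i])
s=(abs(X[...,2]-34)<5)
K=lambda m:np.argwhere(m)
# centre rail edges, per row, where x<-58
B=[(onp(k.min()-.5,v,.034),onp(k.max()+.5,v,.034)) for v in range(20,250) for k in[np.where(s[v]&(abs(X[v,:,1])<40))[0]] if len(k)>20 and X[v,k[len(k)//2],0]<-58]
if B: B=np.array(B); print('rail y',np.median(B[:,0,1]).round(2),np.median(B[:,1,1]).round(2),len(B))
# back rail inner edge at free columns: |y| > 85 or visible
C=[(u,onp(u,k.min()-.5,.034)) for u in range(150,480) for k in[np.where(s[:,u]&(X[:,u,0]>50)&(X[:,u,0]<100))[0]] if len(k)>3]
if C:
    print('back rail inner', [(u,c[:2].round(1).tolist()) for u,c in C[::12]])
print((r.get_state()['tcp_pos']*1000).round(1))
E
python3 m.py
```

```text
left centre [ 7.58 50.79] size [120.1  63.5] ang 0.18 bbox [ 335   33   74  138 3390]
right centre [  8.24 -46.2 ] size [120.5  63.5] ang 0.28 bbox [ 222   33   75  139 3418]
rail y -23.05 26.85 19
back rail inner [(197, [60.3, -123.2]), (209, [60.8, -109.4]), (221, [61.2, -95.9]), (233, [66.8, -83.1]), (245, [50.4, -69.5]), (257, [57.9, -57.1]), (269, [57.1, -44.6]), (281, [58.3, -32.4]), (293, [77.0, -20.4]), (305, [50.3, -7.9]), (317, [50.4, 4.1]), (329, [50.4, 16.2]), (341, [69.8, 28.6]), (353, [57.4, 40.7]), (365, [57.2, 53.1]), (377, [57.0, 65.6]), (389, [76.7, 79.2]), (401, [76.5, 92.3]), (413, [60.4, 104.7]), (425, [58.9, 118.3])]
[598.  275.3 206.7]
```

Wrist measurement from above:

| Feature | Left shell | Right shell |
|---|---|---|
| Distance between shell centres | 97.0 mm (shared) | 97.0 mm (shared) |
| Yaw relative to 6.07° | 0.18° | 0.28° |
| x gap to the back rail | +0.2 mm, touching within noise | +0.5 mm, touching within noise |

The plate's own yaw by this camera is +0.23°. Last, checking the rack and bystanders.

Run:
```python
from h import *
s0,t0=cv2.imread('pics/side0.png'),cv2.imread('pics/top0.png'); s=cap('side');t=cap('top')
def sh(a,b,x0,y0,x1,y1):
    g=[np.float32(cv2.cvtColor(i[y0:y1,x0:x1],cv2.COLOR_BGR2GRAY)) for i in(a,b)]
    (dx,dy),c=cv2.phaseCorrelate(*g,cv2.createHanningWindow(g[0].shape[::-1],cv2.CV_32F)); return round(dx,2),round(dy,2),round(c,2),round(float(abs(g[0]-g[1]).mean()),1)
print('lens/bottle top',sh(t0,t,280,200,330,285),'std',sh(t0,t,270,130,320,190),'blue',sh(t0,t,430,205,485,275))
print('side: lower stack+rack',sh(s0,s,285,245,365,315),'std side',sh(s0,s,335,195,395,230))
# rim 3 by side view: predicted corner pixels vs shell height
W=cloud(t)*1000; Rs=rackR(6.); rim=(np.array([.4714,-.2310,.1637])-.04*Rs[:,2])*1000; q=(W-rim)@Rs
m=(abs(q[...,2])<5)&(abs(q[...,1])<36)&(abs(q[...,0])<66); print('rim3 n',m.sum(),'x',np.percentile(q[m][:,0],[1,99]).round(1),'y',np.percentile(q[m][:,1],[1,99]).round(1),'above rim3',((q[...,2]>6)&(abs(q[...,1])<36)&(abs(q[...,0])<66)&(W[...,2]<250)).sum())
```

```text
Traceback (most recent call last):
KeyError: (slice(200, 285, None), slice(280, 330, None))
```

Run:
```python
from h import *
s0,t0=cv2.imread('pics/side0.png'),cv2.imread('pics/top0.png'); S=load('side');T=load('top'); s,t=S['image'],T['image']
def sh(a,b,x0,y0,x1,y1):
    g=[np.float32(cv2.cvtColor(i[y0:y1,x0:x1],cv2.COLOR_BGR2GRAY)) for i in(a,b)]
    (dx,dy),c=cv2.phaseCorrelate(*g,cv2.createHanningWindow(g[0].shape[::-1],cv2.CV_32F)); return round(dx,2),round(dy,2),round(c,2),round(float(abs(g[0]-g[1]).mean()),1)
print('lens/bottle top',sh(t0,t,280,200,330,285),'std',sh(t0,t,270,130,320,190),'blue',sh(t0,t,430,205,485,275))
print('side: lower stack+rack',sh(s0,s,285,255,365,315),'std side',sh(s0,s,335,195,395,230))
W=cloud(T)*1000; Rs=rackR(6.); rim=(np.array([.4714,-.2310,.1637])-.04*Rs[:,2])*1000; q=(W-rim)@Rs
m=(abs(q[...,2])<5)&(abs(q[...,1])<36)&(abs(q[...,0])<66); print('rim3 n',m.sum(),'x',np.percentile(q[m][:,0],[1,99]).round(1),'y',np.percentile(q[m][:,1],[1,99]).round(1),'above rim3',((q[...,2]>6)&(abs(q[...,1])<36)&(abs(q[...,0])<66)&(W[...,2]<250)).sum())
```

```text
lens/bottle top (0.16, -0.1, 1.04, 6.0) std (0.03, -0.1, 1.06, 1.9) blue (-0.01, 0.06, 0.99, 5.8)
side: lower stack+rack (-0.09, 0.02, 1.14, 1.2) std side (-0.04, -0.04, 1.11, 4.7)
rim3 n 256 x [-57.2  64. ] y [-32.5  30. ] above rim3 0
```

```bash
python3 -c "
from h import *
print(r.close_job(), r.get_state()['time_s'])"
```

```text
the job is handed in; nothing more can be done
the job is handed in; nothing more can be done
```

The job is handed in at about 28 s of the 72 s limit. The top shell is in the left (+y) bay and the second is in the right bay. Both are open side up, long side along the centre rail. Each was drawn about 69 mm straight out along its own axis before being carried over.

**Seating:** Each shell was pushed while held until the arm stalled against both rails. The force at the centre rail was about 5–7 N, and at the back rail 10–14 N.

**Last checks that agreed:**
- The shell centres are 97.0 mm apart by the wrist camera, as expected when both touch the centre rail.
- Their yaw follows the rails within about 0.1°.
- In before/after images, the two lowest shells with the rack, the lens, the bottle, the standard and the blue look-alike moved at most 0.2 pixel. No points lie above the third shell's rim.
- The gripper hung clear of everything with no contact force.

**Checks that disagreed:**
- The top camera's plate position differs from the wrist camera's by about 1.9 mm in y. This is about the stated calibration error, so I relied on force contact for the seating.
- By image alone, each shell's distance to its rails differs by 0.2–0.5 mm from full contact, partly on the overlapping side. I take this as image noise.
- While setting down the second shell, the downward force reached about 15 N for a moment before I eased it off.
- One early move call was refused because of missing fields, and nothing moved.

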